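# Empty, reload and close up the stud polishing pot

## Robot

A 7-joint arm with a two-finger parallel gripper is mounted at the origin on the work surface. World frame = base frame: x ahead of the robot, y to its left, z up, the work surface at z = 0. Lengths are in m, angles in rad, forces in N, time in s.
With the tool pointing down it reaches from about 0.425 to 0.875 m from the base axis. Payload 4.7 kg.
Tool frame: the origin (TCP) lies at the very end of the fingers, on their centre line; the grasp point (between the pads) lies 19 mm behind it; x points along the fingers, z is the direction in which the jaws open and shut, and the axes are right-handed (so a half turn about x gives the same grasp; the last joint's range is limited). The gripper opens to 87 mm and grips with 3 to 60 N. Pads are 19 mm wide; open, the fingers measure 117 mm over their backs; the gripper's body (75 mm by 190 mm) begins 51 mm behind the grasp point.
Start: joints at [-1.253, 0.321, -0.07, 1.45, 0.023, 1.371, -0.057], TCP at [0.194, 0.62, 0.223] pointing down, gripper open.
Joint ranges: [-2.86, 2.86], [-0.3, 2.09], [-1.38, 1.24], [0.06, 2.45], [-1.56, 4.7], [0.09, 2.05], [-2.69, 2.69]. Speed limits (rad/s): [2.57, 2.57, 3.14, 3.14, 3.14, 3.14, 3.14].

## Interface

Orientations are given as a rotation vector (axis times angle).
In Python, from bench import telemetry, viewer, workorder gives the robot as it stands.
- The arm moves only by the shell command python3 -m creep 'ROWS' [FORCE]. ROWS is JSON, a list of rows, each an object of numbers: "fingers": the opening, from 0 (shut) to 1 (fully open); "x", "y", "z": the shift along the tool's x, y, z in units of 40 mm (1.0 is 40 mm); "twist": the turn about the tool's x in units of 5 degrees (1.0 is 5 degrees). In form: [{"fingers": .., "x": .., "y": .., "z": .., "twist": ..}, ...]. A call has 1 to 20 rows; each row is the pose to reach, as a shift and turn from the pose commanded when the call began, along the tool's axes at that moment; what a row does not reach only later rows make up. A row lasts 1/12 s, in which the tool goes at most 41.7 mm and 7.16 degrees, less where a joint would pass 70% of its speed; a pose out of reach is approached as far as the arm can. A call with a gripper value outside its range is refused whole. The fingers move at their own pace and stop on an object; FORCE is the grip in N (left out, the last holds). Time passes only in rows, so rows that repeat a pose let the fingers close. It gives the time, the measured TCP pose, the force and the opening at its end, in the units of the state.
- telemetry.get_state(): the state, without advancing time (a new reading comes with each control period).
- viewer.get_image(name): name is "scene" or "top"; returns a dict with "pixels" (420x560x3 uint8, red, green, blue), "z_map" (420x560 float32, m along the optical axis (not along the pixel's ray), 0 where there is no reading), "K" (3x3 intrinsics, pixels), "xyz" and "attitude" of the camera in the world. Camera axes: x right, y up, looking along -z (the intrinsics and any distortion apply to the point x, -y, -z); pixel columns grow to the right and rows downward; lengths in m; the calibration is good to about 2 mm. A picture is of the moment at which its call begins.
- workorder.close_job(): hands the job in, once; it reports no verdict.
The state is a dict: "time": time; "joint_positions": joint angles; "qd": joint speeds; "joint_torque": joint torques, N m; "position": TCP position; "tool_rot": TCP orientation; "ft_force": force on the tool from outside, world axes, zero at the start; "torque": the same for the moment, N m; "grip_width": opening from 0.0 (shut) to 1.0 (fully open).
Only numpy, scipy, OpenCV 4.12 (cv2) and the standard library are available. Lean on these libraries where they do the work, as an engineer would, in place of code of your own. Each camera call takes 0.05 s, during which the arm holds its last target.

## Task

Push in the coupling's release collar, pull the suction tube out and stand it in the wooden holder, then tip the polishing pot over by its crank until every finished domed stud lies in the white tray, and stand the pot fully upright again. Next put every raw pyramid stud from the cutting mat into the pot, and finally push the tube back into the coupling, nozzle over the pot, fully home so that the coupling grips it and its collar comes right out. Leave the other things on the table where they are.

Things in the scene. Friction and masses are not known exactly. Their poses are not given: they have to be found in the camera images.
- station: Fixed polishing station. Origin: on the table below the pot's centre. The pot's hinge axis runs along the station's x, 115 mm up; the pot tips towards its -y. Coupling column 105 mm along its +y. Two posts 125 mm high at x = +-52 to 60 mm. Base plate 150 x 280 x 8 mm. All of it moves together.
- pot (a joint): Steel pot on its hinge, rad: 0 = upright at a stop, mouth 152 mm above the table; up to 2.55 (a stop) as the mouth swings over to the station's -y. 84 mm outside, 76 mm inside, 70 mm deep. Stiff hinge, 0.13 N m: it stays where it is left. While the tube is fitted its nozzle in the mouth blocks tipping.
- pot_floor (a point): Centre of the pot's inner floor; turns with the pot (z along the pot's axis to the mouth, 70 mm away).
- crank_grip (a point): Middle of the pot's crank pin: black, 12 mm thick, 46 mm long, parallel to the station's x at 100 mm along its -x (robot's side). It circles the hinge axis at 55 mm: pot upright = 73 degrees from straight up, on the station's +y side; fully tipped = 73 degrees on the -y side. So it can be led round from above, turning in a light grip. About 30 mm free for fingers.
- collar (a joint): Release collar on top of the column, m: 0 = out, gripping (top face 143 mm above the table); 0.008 = in, open. Aluminium disc 80 mm across, 33 mm hole: press it with fingertips either side of the tube, 22 to 38 mm from the axis. It takes about 8 N and stays wherever it is left; fully in, the hooks are open and the tube is lifted 6 mm.
- coupling (a point): On the column's axis, where the underside of a fully home tube's foot rests (77 mm above the table). Bore 34 mm. With the collar in, a tube pushed down the last 6 mm (about 11 N) closes the hooks over its foot and drives the collar out. With the collar out and no tube, the hooks bar the way: push the collar in first.
- tube: Loose rigid tube, 160 g. Origin: underside centre of its foot, z up the stem. Foot 28 mm across, chamfered; stem 18 mm; black block z = 80 to 106 mm, 24 mm in x by 30 in y: grip it from above across x. A 12 mm arm goes 105 mm to -y at z = 93 mm, then down to z = 62. Balanced near the stem. Starts gripped in the coupling, axes as the station's, nozzle in the pot.
- nozzle (a point): Lower end of the tube's short leg.
- holder: Fixed round wooden parking holder on a 90 mm square foot: 60 mm across, 60 mm high, with a hole 36 mm wide down to a floor 12 mm above the table. Origin: underside centre. The tube's foot stands in it, the arm may point anywhere.
- tray: White open parts tray on the station's base plate, under the pot and to its pouring side: 100 x 160 mm (its x, y), 40 mm high, walls 4 mm. Origin: underside centre. It cannot be moved.
- dome0: Finished round domed steel stud, 20 mm across, 11 mm high, in the pot at the start; two to four of the four are present. Origin: centre of its flat underside.
- dome1: Finished round domed steel stud, 20 mm across, 11 mm high, in the pot at the start; two to four of the four are present. Origin: centre of its flat underside.
- dome2: Finished round domed steel stud, 20 mm across, 11 mm high, in the pot at the start; two to four of the four are present. Origin: centre of its flat underside.
- dome3: Finished round domed steel stud, 20 mm across, 11 mm high, in the pot at the start; two to four of the four are present. Origin: centre of its flat underside.
- pyr0: Raw square pyramid brass stud, 22 x 22 mm, straight sides up to 10 mm, stepped point up to 17 mm (look only above 10), 20 g, lying point up on the cutting mat (2 mm thick); three to five of the five are present. Origin: centre of its square underside, x and y along its sides.
- pyr1: Raw square pyramid brass stud, 22 x 22 mm, straight sides up to 10 mm, stepped point up to 17 mm (look only above 10), 20 g, lying point up on the cutting mat (2 mm thick); three to five of the five are present. Origin: centre of its square underside, x and y along its sides.
- pyr2: Raw square pyramid brass stud, 22 x 22 mm, straight sides up to 10 mm, stepped point up to 17 mm (look only above 10), 20 g, lying point up on the cutting mat (2 mm thick); three to five of the five are present. Origin: centre of its square underside, x and y along its sides.
- pyr3: Raw square pyramid brass stud, 22 x 22 mm, straight sides up to 10 mm, stepped point up to 17 mm (look only above 10), 20 g, lying point up on the cutting mat (2 mm thick); three to five of the five are present. Origin: centre of its square underside, x and y along its sides.
- pyr4: Raw square pyramid brass stud, 22 x 22 mm, straight sides up to 10 mm, stepped point up to 17 mm (look only above 10), 20 g, lying point up on the cutting mat (2 mm thick); three to five of the five are present. Origin: centre of its square underside, x and y along its sides.
- marker: Bystander: short white marker pen, 70 mm long along its x, 14 mm wide, 12 mm high, lying on the mat among the raw studs. Leave it alone. Origin: underside centre.
- tape: Bystander: roll of paper tape, 68 mm across, 22 mm high. Leave it alone. Origin: underside centre.
- flask: Bystander: steel flask, 68 mm across, 210 mm tall. Leave it alone. Origin: underside centre.
- jar: Bystander: small clear jar, 56 mm across, 60 mm tall. Leave it alone. Origin: underside centre.
- hammer: Bystander: hammer lying flat, head to its +x. Leave it alone. Origin: underside centre.
Things that resemble listed ones, but are neither listed nor needed, are in the scene too. There is more than one size of the holder; the one meant has the size given above.

How it is judged:
By the outcome, as a careful person would: the job done as asked, in the order asked, and still so for the second after the job is handed in, with the robot touching nothing.
Of dome0, dome1, dome2, dome3 only 2 to 4 are there at a start; the rules pass over those that are not, and their reading is None.
Of pyr0, pyr1, pyr2, pyr3, pyr4 only 3 to 5 are there at a start; the rules pass over those that are not, and their reading is None.
At some moment in a run one of pyr0, pyr1, pyr2, pyr3, pyr4 may be knocked a few centimetres aside while the robot is not near it.
It also fails if it takes over 208 s, if anything falls off the work surface, if the arm or the gripper's body presses on something with over 40 N, if the wrist force passes 120 N, or if a joint passes its speed limit or range.

## Working session

There is one attempt and no reset: what is moved stays moved. The work goes in short steps, Python scripts to look and compute and a shell command to move; the robot and the scene stay as the last step left them, time stands still between calls to the robot, and variables do not carry over. Pictures are saved under pics/ and viewed, and the job is handed in when it is done.

```bash
ls; mkdir -p pics; python3 - <<'E'
from bench import telemetry, viewer, workorder
import cv2,numpy as np
print(telemetry.get_state())
for n in("scene","top"):
    d=viewer.get_image(n); cv2.imwrite(f"pics/{n}0.png",cv2.cvtColor(d["pixels"],cv2.COLOR_RGB2BGR)); print(n,d["K"],d["xyz"],d["attitude"],[k for k in d])
E
```

```text
pics
{'time': 0.0, 'joint_positions': array([-1.25292647,  0.32183068, -0.0700914 ,  1.45170459,  0.02261775,
        1.37078505, -0.05688145]), 'qd': array([ 2.29014341e-04, -4.11166268e-04, -8.53562103e-06, -2.94889942e-04,
       -3.85629668e-04,  2.43467742e-03, -1.91481580e-03]), 'joint_torque': array([ 3.58279021e-04, -4.91298687e+01, -4.03822605e-01, -3.12518513e+01,
       -6.39984920e-02,  4.37914033e-02,  1.79502413e-04]), 'position': array([0.19430904, 0.61968593, 0.22144173]), 'tool_rot': array([-0.98386319,  1.33923908,  0.98180619]), 'ft_force': array([0.1195707 , 0.33781015, 0.49545479]), 'torque': array([-0.01280762, -0.02682094,  0.04572163]), 'grip_width': 0.9995550549884262}
scene [[532.89755869   0.         278.44540264]
 [  0.         532.89755869 206.04734858]
 [  0.           0.           1.        ]] [ 0.9923314  -0.61283085  1.23686026] [0.56578439 0.15564879 0.57453983] ['pixels', 'z_map', 'K', 'xyz', 'attitude']
top [[439.11359347   0.         280.20327499]
 [  0.         439.11359347 205.64192292]
 [  0.           0.           1.        ]] [0.41176882 0.020112   1.31265305] [ 0.08290495 -0.12077559 -1.58547573] ['pixels', 'z_map', 'K', 'xyz', 'attitude']
```

View pics/scene0.png

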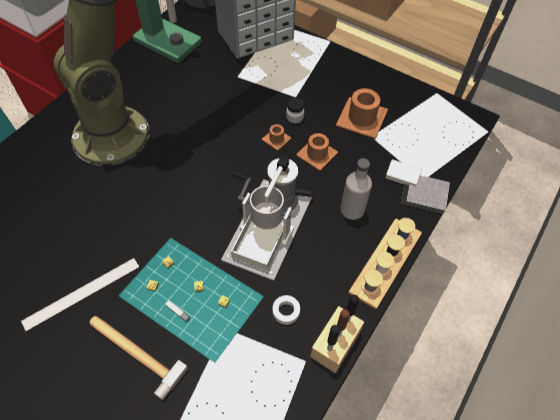

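View pics/top0.png

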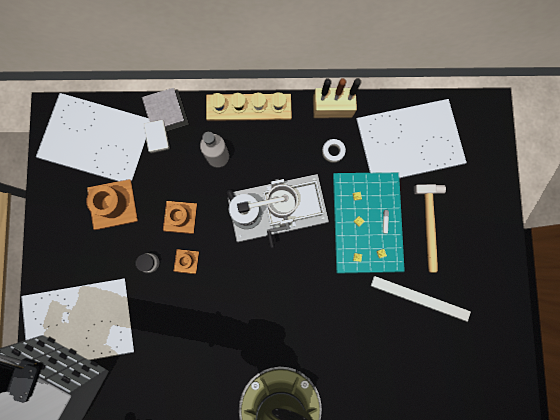

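```bash
cat > h.py <<'E'
from bench import telemetry, viewer, workorder
import cv2,numpy as np
from scipy.spatial.transform import Rotation as R
class V:
    def __init__(s,n):
        d=viewer.get_image(n); s.im=d["pixels"]; s.z=d["z_map"]; s.K=d["K"]; s.c=np.array(d["xyz"]); s.R=R.from_rotvec(d["attitude"]).as_matrix()
    def ray(s,u,v):
        p=np.array([(u-s.K[0,2])/s.K[0,0],-(v-s.K[1,2])/s.K[1,1],-1.]); return s.R@p
    def plane(s,u,v,h):
        r=s.ray(u,v); return s.c+r*(h-s.c[2])/r[2]
    def cloud(s):
        v,u=np.mgrid[:420,:560]; P=np.stack([(u-s.K[0,2])/s.K[0,0],-(v-s.K[1,2])/s.K[1,1],-np.ones_like(u,float)],-1)*s.z[...,None]
        return P@s.R.T+s.c
    def proj(s,p):
        q=(np.asarray(p)-s.c)@s.R; return s.K[0,0]*q[0]/-q[2]+s.K[0,2], s.K[1,1]*-q[1]/-q[2]+s.K[1,2]
    def save(s,f,crop=None,k=1):
        im=cv2.cvtColor(s.im,cv2.COLOR_RGB2BGR)
        if crop: a,b,c,d=crop; im=im[b:d,a:c]
        cv2.imwrite(f,cv2.resize(im,None,fx=k,fy=k,interpolation=cv2.INTER_CUBIC))
def axes():
    s=telemetry.get_state(); M=R.from_rotvec(s["tool_rot"]).as_matrix(); return np.array(s["position"]),M
E
python3 - <<'E'
from h import *
np.set_printoptions(precision=4,suppress=True)
for n in("top","scene"):
    s=V(n); C=s.cloud()
    if n=="top":
        s.save("pics/t1.png",(140,160,410,290),2.9)
        for a in [(450,300),(300,330),(370,260),(180,215),(186,261),(108,202),(242,207),(283,200),(310,205)]: print(a,C[a[1],a[0]])
    else:
        s.save("pics/s1.png",(220,100,350,290),3.1); s.save("pics/s2.png",(110,230,310,370),3.9)
p,M=axes();print(p);print(M)
E
```

```text
(450, 300) [ 0.293  -0.5102  0.0005]
(300, 330) [ 0.2166 -0.0639  0.0011]
(370, 260) [ 0.4147 -0.2772  0.0026]
(180, 215) [0.5573 0.2845 0.0132]
(186, 261) [0.4218 0.2668 0.0067]
(108, 202) [0.5988 0.4954 0.0178]
(242, 207) [0.5558 0.0901 0.1887]
(283, 200) [ 0.574  -0.0162  0.1777]
(310, 205) [ 0.581  -0.1019  0.0139]
[0.1944 0.6199 0.2219]
[[-0.0003 -0.9542  0.2991]
 [-0.0012  0.2991  0.9542]
 [-1.     -0.0001 -0.0012]]
```

View pics/t1.png

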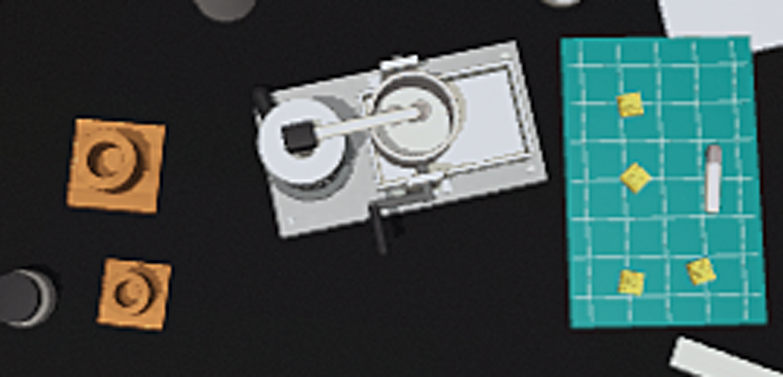

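View pics/s1.png

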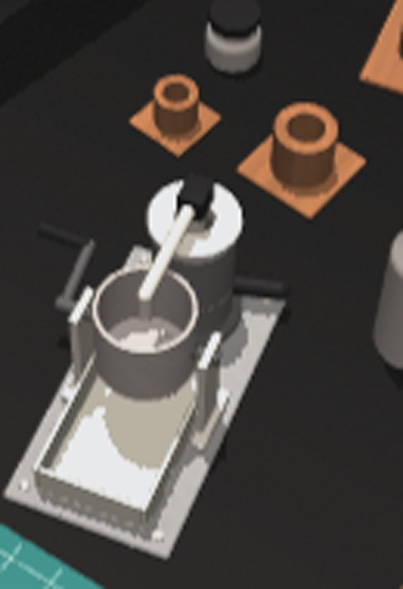

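View pics/s2.png

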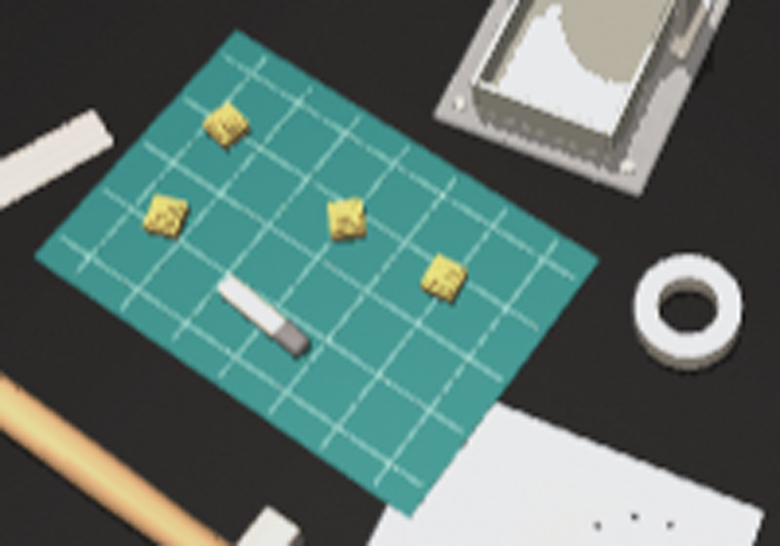

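```bash
python3 - <<'E'
from h import *
np.set_printoptions(precision=4,suppress=True)
T=V("top");S=V("scene");CT=T.cloud();CS=S.cloud()
# table plane offsets
for n,C in(("top",CT),("scene",CS)):
    m=(C[...,0]>.2)&(C[...,0]<.8)&(abs(C[...,1])<.5)&(C[...,2]<.012)&(C[...,2]>-.01)
    print(n,"table med z",np.median(C[m][:,2]))
# collar: points z .138-.150 near
for n,C in(("top",CT),("scene",CS)):
    m=(C[...,0]>.45)&(C[...,0]<.65)&(C[...,1]>0.02)&(C[...,1]<.17)&(C[...,2]<.148)&(C[...,2]>.136)
    P=C[m]; c,r=cv2.minEnclosingCircle(P[:,:2].astype(np.float32)); print(n,"collar",c,r,len(P),np.median(P[:,2]))
    m=(C[...,0]>.45)&(C[...,0]<.65)&(C[...,1]>-0.1)&(C[...,1]<.05)&(C[...,2]<.157)&(C[...,2]>.147)
    P=C[m]; c,r=cv2.minEnclosingCircle(P[:,:2].astype(np.float32)); print(n,"pot rim",c,r,len(P),np.median(P[:,2]))
    m=(C[...,0]>.45)&(C[...,0]<.7)&(C[...,1]>-.25)&(C[...,1]<.2)&(C[...,2]<.2)&(C[...,2]>.172)
    P=C[m]; print(n,"tube block",len(P),np.median(P[:,2]),P.mean(0),P.min(0),P.max(0))
    q=P[P[:,2]>.178]; print(cv2.minAreaRect(q[:,:2].astype(np.float32)))
    # plate
    m=(C[...,0]>.4)&(C[...,0]<.75)&(C[...,1]>-.25)&(C[...,1]<.25)&(C[...,2]<.013)&(C[...,2]>.0055)&( (T if n=="top" else S).im.min(2)>110)
    m=cv2.morphologyEx(m.astype(np.uint8),cv2.MORPH_OPEN,np.ones((2,2)))>0
    P=C[m]; print("plate",cv2.minAreaRect(P[:,:2].astype(np.float32)),len(P))
    # holders
    im=(T if n=="top" else S).im.astype(int)
    br=(im[...,0]-im[...,2]>40)&(C[...,0]>.3)&(C[...,0]<.75)&(C[...,1]>.2)&(C[...,1]<.62)&(abs(C[...,2])<.12)
    k,l,st,ce=cv2.connectedComponentsWithStats(br.astype(np.uint8))
    for i in range(1,k):
        if st[i,4]>80:
            P=C[l==i]; top=np.percentile(P[:,2],98); q=P[P[:,2]>top-.005]; c,r=cv2.minEnclosingCircle(q[:,:2].astype(np.float32)); f=P[P[:,2]<top*.4]
            print(n,"holder px",ce[i],"top",top,"c",c,"r",r,"foot",cv2.minAreaRect(f[:,:2].astype(np.float32)))
E
```

```text
top table med z 0.001980342699784199
scene table med z -0.0002806282939427085
top collar (0.5349267721176147, 0.063492052257061) 0.07300703972578049 498 0.1441872300282383
top pot rim (0.5791670680046082, -0.014905924908816814) 0.0420079231262207 139 0.15327134726148528
top tube block 263 0.17879247493095418 [0.5652 0.0526 0.1798] [ 0.5447 -0.0191  0.172 ] [0.5825 0.1036 0.1908]
((0.5644780397415161, 0.0430208258330822), (0.024723302572965622, 0.12130683660507202), 7.522892951965332)
plate ((0.5355656743049622, -0.015899553894996643), (0.2284293919801712, 0.2798493206501007), 11.420955657958984) 1113
top holder px [111.403  204.3873] top 0.09145798010428535 c (0.5949766635894775, 0.48466190695762634) r 0.0434873029589653 foot ((0.5942609310150146, 0.49296483397483826), (0.13247765600681305, 0.14398181438446045), 10.94802188873291)
top holder px [179.3837 216.8589] top 0.0645583301031502 c (0.5532086491584778, 0.2854379713535309) r 0.029451578855514526 foot ((0.5528622269630432, 0.2881380617618561), (0.09409645199775696, 0.09097050875425339), 84.39893341064453)
top holder px [185.6996
[... 765 characters left out ...]
er px [363.154  113.0735] top 0.08906778461156094 c (0.5943858623504639, 0.4847261309623718) r 0.044895876199007034 foot ((0.5857421159744263, 0.5196378231048584), (0.1316017508506775, 0.20450961589813232), 10.713624954223633)
scene holder px [276.0686 136.6887] top 0.04547792058245957 c (0.42431724071502686, 0.2663418650627136) r 0.022534944117069244 foot ((0.4137667417526245, 0.27792274951934814), (0.08789705485105515, 0.08299876004457474), 84.63310241699219)
scene holder px [317.5661 151.0037] top 0.06260713148835696 c (0.5537500381469727, 0.2850767970085144) r 0.03040893003344536 foot ((0.5474369525909424, 0.3019683063030243), (0.1261780709028244, 0.10208553075790405), 87.39045715332031)
```

```bash
python3 - <<'E'
from h import *
np.set_printoptions(precision=4,suppress=True)
T=V("top");S=V("scene")
for n,s,lo,hi in(("top",T,.139,.149),("scene",S,.136,.147)):
    C=s.cloud()
    near=(np.hypot(C[...,0]-.557,C[...,1]-.088)<.055)
    m=near&(C[...,2]<hi)&(C[...,2]>lo); P=C[m]; print(n,"collar",cv2.minEnclosingCircle(P[:,:2].astype(np.float32)),np.median(P[:,2]),len(P))
    m=near&(C[...,2]>lo+.035)&(s.im.max(2)<70); P=C[m]; print(n,"block",cv2.minAreaRect(P[:,:2].astype(np.float32)),np.median(P[:,2]),len(P))
    m=(abs(C[...,0]-.57)<.09)&(abs(C[...,1]-.04)<.16)&(C[...,2]>lo+.028)&(s.im.min(2)>120)&(C[...,1]<.09); P=C[m]; l=cv2.fitLine(P[:,:2].astype(np.float32),2,0,.01,.01).ravel();print("arm line",l,np.degrees(np.arctan2(l[0],-l[1])),P.min(0),P.max(0),np.median(P[:,2]))
    # pyramids
    im=s.im.astype(int); y=(im[...,0]-im[...,2]>60)&(im[...,1]-im[...,2]>40)&(C[...,2]<.03)&(C[...,1]<-.1)&(C[...,1]>-.45)&(C[...,0]<.75)&(C[...,0]>.3)&(im[...,0]>120)
    k,l,st,ce=cv2.connectedComponentsWithStats(y.astype(np.uint8))
    for i in range(1,k):
        if st[i,4]>25:
            pix=np.argwhere(l==i)[:,::-1]; P=C[l==i]
            W=np.array([s.plane(u,v,.012)[:2] for u,v in pix],np.float32)
            print("pyr",ce[i],st[i,4],"cloudmean",P.mean(0),P.max(0)[2],"rect",cv2.minAreaRect(P[:,:2].astype(np.float32)))
E
```

```text
top collar ((0.5586649775505066, 0.08782873302698135), 0.04021772742271423) 0.14411618002905802 489
top block ((0.557112455368042, 0.08876685053110123), (0.02158253826200962, 0.026511941105127335), 13.09935188293457) 0.1836972061980977 87
arm line [ 0.1839 -0.983   0.5702  0.029 ] 10.594426 [ 0.5566 -0.0191  0.1691] [0.5827 0.0799 0.1851] 0.17572222732890008
pyr [356.8868 195.6415] 53 cloudmean [ 0.6068 -0.2433  0.0163] 0.027714827506671424 rect ((0.6072003245353699, -0.24429045617580414), (0.02111653797328472, 0.02086765691637993), 12.331672668457031)
pyr [358.6852 220.7593] 54 cloudmean [ 0.5313 -0.2457  0.0151] 0.024877241234770198 rect ((0.5313054919242859, -0.24579177796840668), (0.020304080098867416, 0.021609501913189888), 48.1540641784668)
pyr [427.5    229.6667] 30 cloudmean [ 0.5008 -0.4487  0.0208] 0.028349907441082678 rect ((0.502972424030304, -0.44764941930770874), (0.004434705246239901, 0.059507302939891815), 89.68778991699219)
pyr [428.9048 253.9524] 42 cloudmean [ 0.4291 -0.4484  0.0207] 0.027252082602614358 rect ((0.42906227707862854, -0.44811156392097473), (0.0033927
[... 903 characters left out ...]
(0.42126956582069397, -0.23638150095939636), (0.02425888366997242, 0.02983582392334938), 72.97833251953125)
pyr [151.8873 284.8451] 71 cloudmean [ 0.4344 -0.3102  0.0139] 0.02076733473753878 rect ((0.4330810308456421, -0.31006667017936707), (0.02142796292901039, 0.022367317229509354), 14.224225044250488)
pyr [198.2899 285.4928] 69 cloudmean [ 0.531  -0.247   0.0139] 0.024205724703863174 rect ((0.5290359854698181, -0.24528753757476807), (0.020501326769590378, 0.027672868221998215), 44.81895446777344)
pyr [223.2105 300.8684] 76 cloudmean [ 0.607  -0.2451  0.0137] 0.0208584215025307 rect ((0.6061542630195618, -0.2446824312210083), (0.022969424724578857, 0.022885074838995934), 17.03978157043457)
```

```bash
cat >> h.py <<'E'
A=np.radians(11.2); SX=np.array([np.cos(A),np.sin(A)]); SY=np.array([-np.sin(A),np.cos(A)])
COUP=np.array([.5588,.0875]); POT=COUP-.105*SY
def st(x,y): return POT+x*SX+y*SY
def go(xy,z,psi):
    p,M=axes(); d=np.array([xy[0],xy[1],z])-p; s=M.T@d/.04
    cur=np.degrees(np.arctan2(M[1,2],M[0,2])); t=(cur-psi+90)%180-90
    print("now",p.round(4),"psi %.1f"%cur,"tilt",M[2].round(3),"-> x %.3f y %.3f z %.3f twist %.2f"%(*s,t/5))
E
python3 - <<'E'
from h import *
T=V("top");C=T.cloud(); print("flask",C[150,213],POT)
go(COUP,.23,11.2)
E
```

```text
flask [0.71685814 0.16941731 0.15237519] [ 0.57919461 -0.01550029]
now [0.1945 0.6202 0.2225] psi 72.6 tilt [-1. -0. -0.] -> x -0.187 y -12.675 z -9.983 twist 12.28
```

```bash
python3 -m creep '[{"fingers":0.53,"x":-0.19,"y":-12.68,"z":-9.98,"twist":12.28},{"fingers":0.53,"x":-0.19,"y":-12.68,"z":-9.98,"twist":12.28},{"fingers":0.53,"x":-0.19,"y":-12.68,"z":-9.98,"twist":12.28},{"fingers":0.53,"x":-0.19,"y":-12.68,"z":-9.98,"twist":12.28},{"fingers":0.53,"x":-0.19,"y":-12.68,"z":-9.98,"twist":12.28},{"fingers":0.53,"x":-0.19,"y":-12.68,"z":-9.98,"twist":12.28},{"fingers":0.53,"x":-0.19,"y":-12.68,"z":-9.98,"twist":12.28},{"fingers":0.53,"x":-0.19,"y":-12.68,"z":-9.98,"twist":12.28},{"fingers":0.53,"x":-0.19,"y":-12.68,"z":-9.98,"twist":12.28},{"fingers":0.53,"x":-0.19,"y":-12.68,"z":-9.98,"twist":12.28},{"fingers":0.53,"x":-0.19,"y":-12.68,"z":-9.98,"twist":12.28},{"fingers":0.53,"x":-0.19,"y":-12.68,"z":-9.98,"twist":12.28},{"fingers":0.53,"x":-0.19,"y":-12.68,"z":-9.98,"twist":12.28},{"fingers":0.53,"x":-0.19,"y":-12.68,"z":-9.98,"twist":12.28},{"fingers":0.53,"x":-0.19,"y":-12.68,"z":-9.98,"twist":12.28},{"fingers":0.53,"x":-0.19,"y":-12.68,"z":-9.98,"twist":12.28},{"fingers":0.53,"x":-0.19,"y":-12.68,"z":-9.98,"twist":12.28},{"fingers":0.53,"x":-0.19,"y":-12.68,"z":-9.98,"twist":12.28},{"fingers":0.53,"x":-0.19,"y":-12.68,"z":-9.98,"twist":12.28},{"fingers":0.53,"x":-0.19,"y":-12.68,"z":-9.98,"twist":12.28}]' 20
python3 - <<'E'
from h import *
go(COUP,.23,11.2); S=V("scene"); S.save("pics/s3.png",(180,60,380,240),3.5)
E
```

```text
time: 2.12
position: [0.5584, 0.0896, 0.2301]
tool_rot: [-0.155, 1.566, 0.156]
ft_force: [0.3, -0.6, -0.2]
grip_width: 0.526
now [0.5584 0.0896 0.2301] psi 11.4 tilt [-1.     0.001 -0.   ] -> x 0.002 y -0.053 z 0.001 twist 0.03
```

View pics/s3.png

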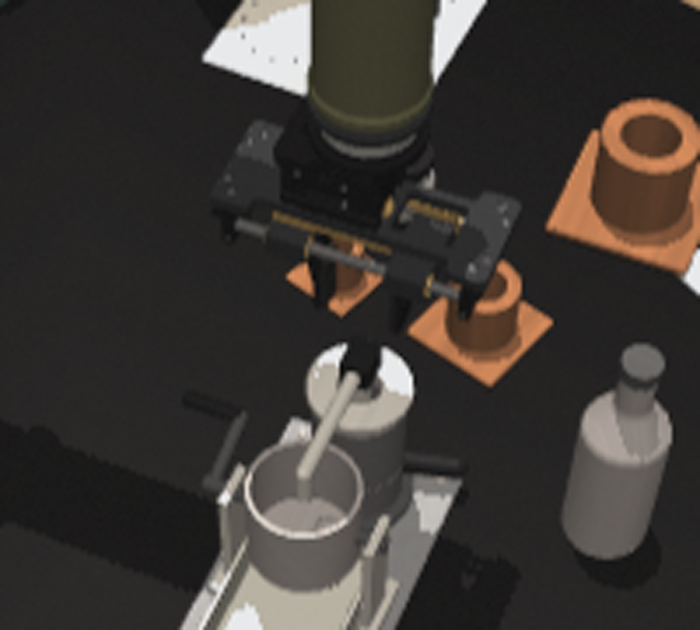

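```bash
python3 -m creep '[{"fingers":0.53,"x":0,"y":-0.05,"z":0,"twist":0},{"fingers":0.53,"x":0.8,"y":-0.05,"z":0,"twist":0},{"fingers":0.53,"x":1.4,"y":-0.05,"z":0,"twist":0},{"fingers":0.53,"x":1.9,"y":-0.05,"z":0,"twist":0},{"fingers":0.53,"x":2.0,"y":-0.05,"z":0,"twist":0},{"fingers":0.53,"x":2.0,"y":-0.05,"z":0,"twist":0}]'
python3 -m creep '[{"fingers":0.53,"x":0.1},{"fingers":0.53,"x":0.2},{"fingers":0.53,"x":0.3},{"fingers":0.53,"x":0.34},{"fingers":0.53,"x":0.38},{"fingers":0.53,"x":0.38}]'

```

```text
time: 2.67
position: [0.5582, 0.086, 0.1489]
tool_rot: [-0.155, 1.568, 0.154]
ft_force: [-0.4, 0.4, 0.8]
grip_width: 0.526$[0]: bad value
```

```bash
python3 -m creep '[{"fingers":0.53,"x":0.1,"y":0.02,"z":0,"twist":0},{"fingers":0.53,"x":0.2,"y":0.02,"z":0,"twist":0},{"fingers":0.53,"x":0.3,"y":0.02,"z":0,"twist":0},{"fingers":0.53,"x":0.34,"y":0.02,"z":0,"twist":0},{"fingers":0.53,"x":0.38,"y":0.02,"z":0,"twist":0},{"fingers":0.53,"x":0.38,"y":0.02,"z":0,"twist":0}]'

```

```text
time: 3.17
position: [0.5605, 0.087, 0.1372]
tool_rot: [-0.152, 1.562, 0.155]
ft_force: [-1.4, 0.4, 6.9]
grip_width: 0.531
```

```bash
python3 -m creep '[{"fingers":0.53,"x":0.06,"y":0,"z":0,"twist":0},{"fingers":0.53,"x":0.12,"y":0,"z":0,"twist":0},{"fingers":0.53,"x":0.18,"y":0,"z":0,"twist":0},{"fingers":0.53,"x":0.18,"y":0,"z":0,"twist":0}]'

```

```text
time: 3.5
position: [0.5607, 0.0871, 0.1351]
tool_rot: [-0.151, 1.562, 0.156]
ft_force: [-12.8, -1.3, 34.9]
grip_width: 0.53
```

```bash
python3 -m creep '[{"fingers":0.53,"x":-0.3,"y":0,"z":0,"twist":0},{"fingers":0.53,"x":-0.76,"y":0,"z":0,"twist":0},{"fingers":0.53,"x":-0.76,"y":0,"z":0,"twist":0}]'
python3 - <<'E'
from h import *
go(COUP,.157,11.2); S=V("scene"); S.save("pics/s4.png",(220,120,340,240),5);T=V("top"); C=T.cloud()
m=(np.hypot(C[...,0]-COUP[0],C[...,1]-COUP[1])<.05)&(C[...,2]>.125)&(C[...,2]<.15)&(T.im.min(2)>120);print(np.median(C[m][:,2]),m.sum())
E
```

```text
time: 3.75
position: [0.5621, 0.0869, 0.1626]
tool_rot: [-0.152, 1.558, 0.155]
ft_force: [0.5, -0.0, 1.3]
grip_width: 0.531
now [0.5621 0.0869 0.1626] psi 11.2 tilt [-1.     0.001  0.008] -> x 0.139 y 0.031 z -0.078 twist -0.00
nan 0
  return _methods._mean(a, axis=axis, dtype=dtype,
  ret = ret.dtype.type(ret / rcount)
```

View pics/s4.png

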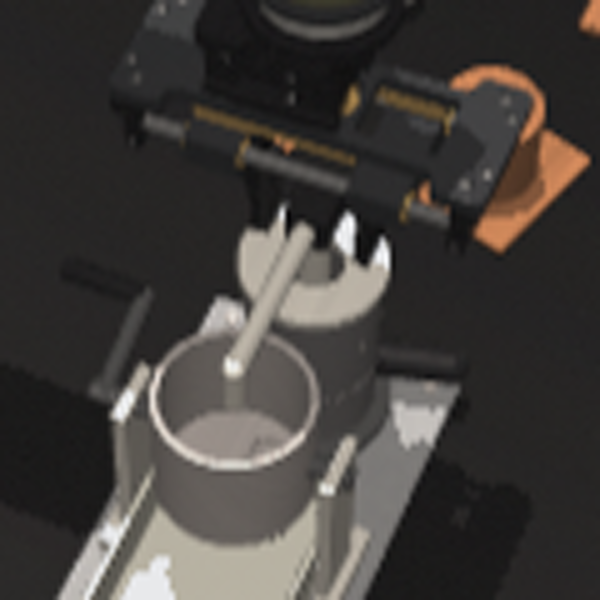

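```bash
python3 -m creep '[{"fingers":0.53,"x":0.12,"y":0.03,"z":-0.08,"twist":0},{"fingers":0.53,"x":0.12,"y":0.03,"z":-0.08,"twist":0},{"fingers":0.1,"x":0.12,"y":0.03,"z":-0.08,"twist":0},{"fingers":0.1,"x":0.12,"y":0.03,"z":-0.08,"twist":0},{"fingers":0.1,"x":0.12,"y":0.03,"z":-0.08,"twist":0},{"fingers":0.1,"x":0.12,"y":0.03,"z":-0.08,"twist":0},{"fingers":0.1,"x":0.12,"y":0.03,"z":-0.08,"twist":0},{"fingers":0.1,"x":0.12,"y":0.03,"z":-0.08,"twist":0}]' 35

```

```text
time: 4.52
position: [0.556, 0.0869, 0.1533]
tool_rot: [-0.153, 1.565, 0.153]
ft_force: [0.8, 0.8, -0.8]
grip_width: 0.266
```

```bash
python3 -m creep '[{"fingers":0.1,"x":-0.2,"y":0,"z":0,"twist":0},{"fingers":0.1,"x":-0.5,"y":0,"z":0,"twist":0},{"fingers":0.1,"x":-0.8,"y":0,"z":0,"twist":0},{"fingers":0.1,"x":-1.2,"y":0,"z":0,"twist":0},{"fingers":0.1,"x":-1.6,"y":0,"z":0,"twist":0},{"fingers":0.1,"x":-2.0,"y":0,"z":0,"twist":0},{"fingers":0.1,"x":-2.4,"y":0,"z":0,"twist":0},{"fingers":0.1,"x":-2.4,"y":0,"z":0,"twist":0},{"fingers":0.1,"x":-2.4,"y":0,"z":0,"twist":0}]'
python3 - <<'E'
from h import *
go((.5535,.2852),.25,11.2); S=V("scene"); S.save("pics/s5.png",(200,60,380,240),4);T=V("top"); T.save("pics/t5.png",(160,140,360,280),4)
E
```

```text
time: 5.27
position: [0.5567, 0.087, 0.251]
tool_rot: [-0.153, 1.562, 0.154]
ft_force: [-0.1, 0.1, -1.6]
grip_width: 0.271
now [0.5567 0.087  0.251 ] psi 11.2 tilt [-1.     0.001  0.003] -> x 0.031 y 4.875 z 0.883 twist -0.00
```

View pics/s5.png

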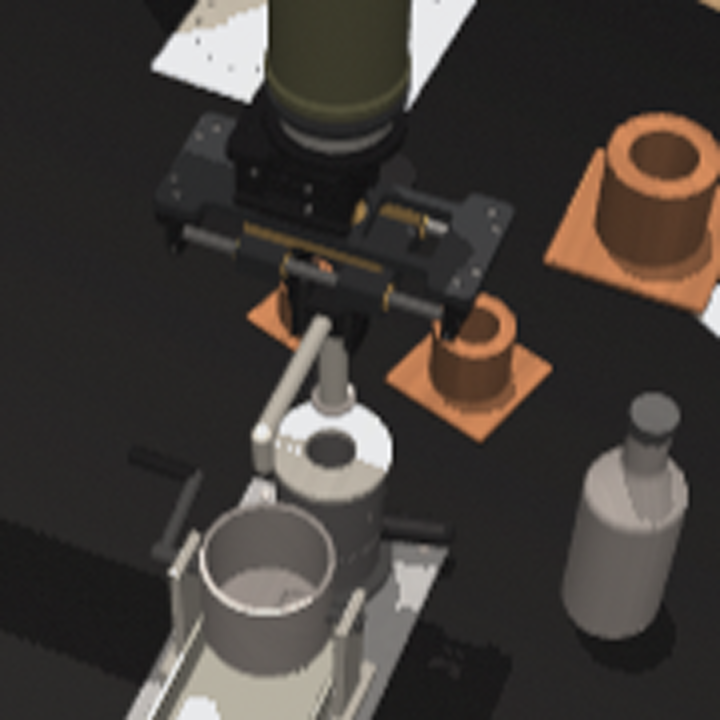

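View pics/t5.png

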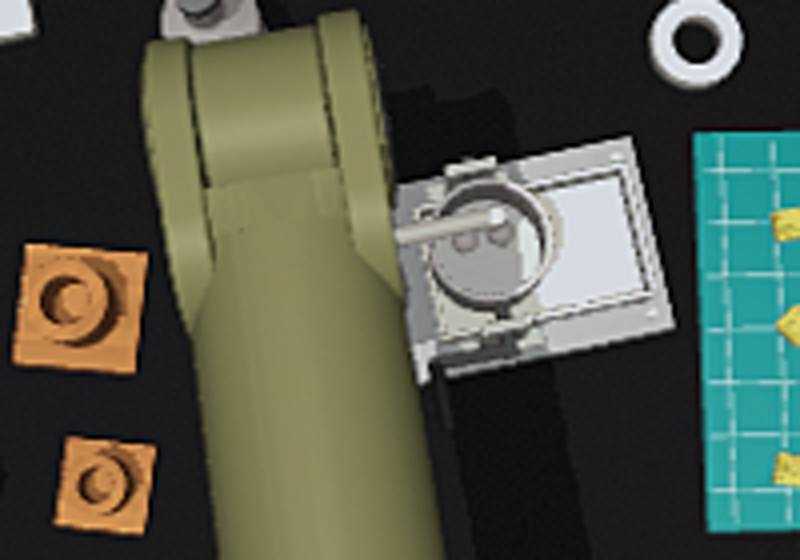

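```bash
python3 - <<'E'
from h import *
S=V("scene")
print("bore",S.plane(282.5,172.2,.135),"foot",S.plane(283.6,158.8,.181), "stem",S.plane(283.5,151,.2))
# hole of collar via dark blob
C=S.cloud(); g=S.im.astype(int).max(2)
m=((np.hypot(C[...,0]-.5588,C[...,1]-.0875)<.042)&(abs(C[...,2]-.135)<.006)); P=C[m]; print(cv2.minEnclosingCircle(P[:,:2].astype(np.float32)),np.median(P[:,2]),len(P))
roi=np.zeros((420,560),np.uint8); roi[164:182,272:294]=1
print(g[164:182,272:294])
E
```

```text
bore [0.55859354 0.08779892 0.135     ] foot [0.55590466 0.09512567 0.181     ] stem [0.55001425 0.10283676 0.2       ]
((0.5581853985786438, 0.08828660100698471), 0.04109860584139824) 0.13386412463673147 470
[[234 235 233 235 235 235 234 210 195 167 167 169 190 213 224 235 235 235
  235 234 232 216]
 [235 234 234 235 235 235 235 234 234 224 224 224 235 235 235 235 235 235
  235 233 233 233]
 [235 234 235 235 235 235 235 234 223 222 215 215 224 230 235 235 235 235
  235 233 233 233]
 [235 235 235 235 235 234 220 202 170 167 151 152 174 193 216 231 235 235
  234 233 233 233]
 [218 235 235 234 217 209 163 108 100 100 102 101 100 112 148 198 235 235
  234 233 233 234]
 [184 217 218 217 176 133  89  80  71  66  68  66  68  84  96 118 213 234
  234 233 234 235]
 [183 183 184 183 150  86  61  60  64  65  65  65  66  65  65  84 135 230
  233 234 235 235]
 [213 185 185 181 113  59  60  61  64  64  65  65  65  65  63  61  95 223
  234 235 235 235]
 [217 185 185 180 104  57  59  63  64  64  65  66  66  64  63  60  83 218
  234 235 235 235]
 [184 185 184 180 121  57  60  62  64  65  65  65  65  64  63  60  81 225
  235 235 235 235]
 [185 185 184 182 158  88  60  63  64  65  65  66  65  64  63  63 117 218
  219 235 235 235]
 [186 185 183 184 184 151  90  63  64  65  65  65  64  64  65  98 163 184
  187 218 218 219]
 [186 184 183 185 187 186 152 135 110  77  77  77  91  98 137 152 182 185
  186 186 185 187]
 [186 184 185 185 188 186 184 182 165 145 148 147 153 154 182 181 185 186
  186 186 185 185]
 [186 185 186 187 187 184 184 183 187 187 190 189 185 182 181 183 185 187
  187 185 185 186]
 [185 186 187 188 186 184 184 186 187 187 188 188 184 182 182 185 187 187
  186 185 185 185]
 [177 187 188 188 185 185 184 187 188 188 189 186 183 182 185 187 187 188
  187 185 185 174]
 [145 172 186 186 185 185 187 188 189 188 189 185 183 182 187 188 187 187
  186 186 173 141]]
```

```bash
python3 - <<'E'
from h import *
np.set_printoptions(precision=4,suppress=True)
S=V("scene");C=S.cloud()
m=(np.hypot(C[...,0]-.557,C[...,1]-.088)<.03)&(C[...,2]>.15)&(C[...,2]<.27)
v,u=np.nonzero(m)
for r in range(v.min(),v.max()+1):
    q=C[r][m[r]]
    if len(q)and m[r].any(): print(r,u[v==r].min(),u[v==r].max(),q[len(q)//2], S.im[r,u[v==r]].mean())
E
```

```text
139 273 275 [0.5406 0.0735 0.2682] 23.88888888888889
140 272 291 [0.5393 0.0754 0.2618] 24.733333333333334
141 272 291 [0.5438 0.073  0.2636] 26.904761904761905
142 272 291 [0.5481 0.0707 0.265 ] 35.625
143 272 291 [0.5659 0.0781 0.2661] 26.923076923076923
144 272 290 [0.5671 0.0763 0.265 ] 44.38095238095238
145 281 290 [0.5707 0.0796 0.2605] 49.86666666666667
146 281 289 [0.5714 0.0787 0.2582] 66.75
147 280 289 [0.5691 0.078  0.2536] 69.56666666666666
148 279 288 [0.5631 0.0834 0.2403] 80.6
149 279 288 [0.5593 0.0852 0.2321] 90.51851851851852
150 279 285 [0.5592 0.0808 0.2327] 107.76190476190476
151 279 285 [0.5573 0.0842 0.224 ] 107.61904761904762
152 279 285 [0.5606 0.0789 0.2279] 107.38095238095238
153 279 285 [0.5598 0.0804 0.2219] 107.33333333333333
154 279 285 [0.5606 0.0793 0.2198] 107.19047619047619
155 279 285 [0.5592 0.0816 0.2126] 107.38095238095238
156 279 285 [0.5602 0.0802 0.2108] 107.57142857142857
157 278 286 [0.5595 0.0815 0.205 ] 116.18518518518519
158 278 287 [0.5615 0.0831 0.2009] 120.73333333333333
159 277 287 [0.5607 0.0798 0.1998] 118.24242424242425
160 277 287 [0.5597 0.0817 0.193 ] 122.27272727272727
161 277 287 [0.5607 0.0802 0.1913] 132.03030303030303
162 277 287 [0.559  0.0831 0.1829] 146.54545454545453
163 278 286 [0.5607 0.0806 0.1828] 144.0
164 279 285 [0.5617 0.079  0.1813] 182.71428571428572
```

```bash
python3 -m creep '[{"fingers":0.1,"x":0,"y":0.7,"z":0.15,"twist":0},{"fingers":0.1,"x":0,"y":1.5,"z":0.3,"twist":0},{"fingers":0.1,"x":0,"y":2.3,"z":0.45,"twist":0},{"fingers":0.1,"x":0,"y":3.1,"z":0.6,"twist":0},{"fingers":0.1,"x":0,"y":3.9,"z":0.75,"twist":0},{"fingers":0.1,"x":0,"y":4.5,"z":0.85,"twist":0},{"fingers":0.1,"x":0,"y":4.85,"z":0.9,"twist":0},{"fingers":0.1,"x":0,"y":4.85,"z":0.9,"twist":0},{"fingers":0.1,"x":0.8,"y":4.85,"z":0.9,"twist":0},{"fingers":0.1,"x":1.6,"y":4.85,"z":0.9,"twist":0},{"fingers":0.1,"x":2.2,"y":4.85,"z":0.9,"twist":0},{"fingers":0.1,"x":2.5,"y":4.85,"z":0.9,"twist":0},{"fingers":0.1,"x":2.5,"y":4.85,"z":0.9,"twist":0}]'
python3 - <<'E'
from h import *
go((.5545,.2845),.15,11.2); S=V("scene"); S.save("pics/s6.png",(240,60,400,200),4.5)
np.set_printoptions(precision=4,suppress=True)
C=S.cloud()
m=(np.hypot(C[...,0]-.554,C[...,1]-.28)<.03)&(C[...,2]>.07)&(C[...,2]<.15)&(S.im.min(2)>60)
v,u=np.nonzero(m)
for r in range(v.min(),v.max()+1):
    q=C[r][m[r]]
    if len(q): print(r,u[v==r].min(),u[v==r].max(),np.median(q,0))
E
```

```text
time: 6.55
position: [0.5519, 0.2813, 0.1459]
tool_rot: [-0.155, 1.571, 0.149]
ft_force: [-0.9, -0.4, -2.1]
grip_width: 0.272
now [0.5519 0.2813 0.1459] psi 11.1 tilt [-1.    -0.003 -0.006] -> x -0.102 y 0.065 z 0.077 twist -0.03
122 314 314 [0.5387 0.2744 0.1427]
124 319 321 [0.5566 0.2764 0.1456]
125 318 321 [0.5559 0.2725 0.1438]
126 318 321 [0.5549 0.2781 0.1334]
127 317 321 [0.5552 0.2752 0.132 ]
128 317 321 [0.5557 0.2754 0.1285]
129 316 321 [0.554  0.2761 0.1215]
130 316 321 [0.5555 0.2747 0.121 ]
131 316 321 [0.5562 0.2742 0.1152]
132 316 321 [0.5551 0.2749 0.1106]
133 316 321 [0.5557 0.2764 0.1055]
134 315 321 [0.5553 0.2739 0.1018]
135 314 322 [0.5556 0.2777 0.0933]
136 314 322 [0.5557 0.2764 0.0912]
137 313 322 [0.5531 0.2773 0.0854]
138 314 322 [0.5578 0.2727 0.0842]
139 314 322 [0.5555 0.2765 0.0816]
140 315 321 [0.5574 0.2735 0.0817]
141 316 319 [0.5587 0.2689 0.0814]
```

View pics/s6.png

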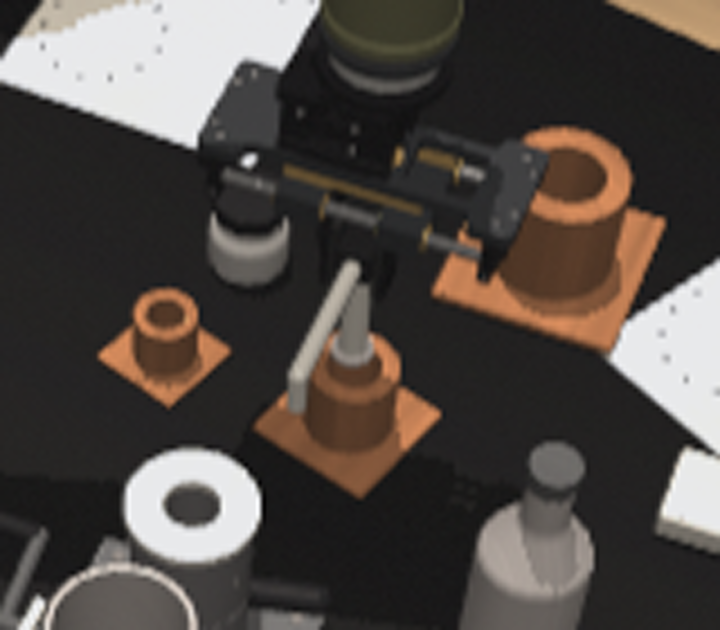

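```bash
python3 -m creep '[{"fingers":0.1,"x":0,"y":0.03,"z":0.06,"twist":0},{"fingers":0.1,"x":0.2,"y":0.03,"z":0.06,"twist":0},{"fingers":0.1,"x":0.5,"y":0.03,"z":0.06,"twist":0},{"fingers":0.1,"x":0.8,"y":0.03,"z":0.06,"twist":0},{"fingers":0.1,"x":1.1,"y":0.03,"z":0.06,"twist":0},{"fingers":0.1,"x":1.4,"y":0.03,"z":0.06,"twist":0},{"fingers":0.1,"x":1.5,"y":0.03,"z":0.06,"twist":0},{"fingers":0.1,"x":1.5,"y":0.03,"z":0.06,"twist":0}]'

```

```text
time: 7.27
position: [0.5543, 0.2853, 0.087]
tool_rot: [-0.155, 1.569, 0.152]
ft_force: [-0.2, 0.0, -1.7]
grip_width: 0.273
```

```bash
python3 -m creep '[{"fingers":0.1,"x":0.05,"y":0,"z":0,"twist":0},{"fingers":0.1,"x":0.1,"y":0,"z":0,"twist":0},{"fingers":0.1,"x":0.1,"y":0,"z":0,"twist":0}]'

```

```text
time: 7.52
position: [0.5559, 0.286, 0.0855]
tool_rot: [-0.153, 1.565, 0.154]
ft_force: [-0.7, -0.5, -1.8]
grip_width: 0.273
```

```bash
python3 -m creep '[{"fingers":0.1,"x":0.05,"y":0,"z":0,"twist":0},{"fingers":0.1,"x":0.1,"y":0,"z":0,"twist":0},{"fingers":0.1,"x":0.1,"y":0,"z":0,"twist":0}]'

```

```text
time: 7.77
position: [0.5561, 0.2862, 0.0819]
tool_rot: [-0.153, 1.564, 0.154]
ft_force: [-0.9, 0.4, 0.3]
grip_width: 0.273
```

```bash
python3 -m creep '[{"fingers":0.5,"x":0,"y":0,"z":0,"twist":0},{"fingers":0.5,"x":0,"y":0,"z":0,"twist":0},{"fingers":0.5,"x":0,"y":0,"z":0,"twist":0},{"fingers":0.5,"x":0,"y":0,"z":0,"twist":0},{"fingers":0.5,"x":-0.5,"y":0,"z":0,"twist":0},{"fingers":0.5,"x":-1.3,"y":0,"z":0,"twist":0},{"fingers":0.5,"x":-2.1,"y":0,"z":0,"twist":0},{"fingers":0.5,"x":-3,"y":0,"z":0,"twist":0},{"fingers":0.5,"x":-3,"y":0,"z":0,"twist":0}]'
python3 - <<'E'
from h import *
S=V("scene"); S.save("pics/s7.png",(200,60,400,240),4); T=V("top"); T.save("pics/t7.png",(160,160,360,280),4)
for a in(0,73):
    b=np.radians(73-a); print(st(-.1,.055*np.sin(b)),.115+.055*np.cos(b))
go(st(-.1,.0526),.21,101.2)
E
```

```text
time: 8.52
position: [0.5595, 0.2876, 0.2097]
tool_rot: [-0.148, 1.554, 0.158]
ft_force: [-0.0, 0.5, 0.6]
grip_width: 0.497
[0.47088299 0.01667134] 0.13108044375975053
[ 0.48109909 -0.03492373] 0.17
now [0.5568 0.2864 0.2036] psi 11.2 tilt [-1.     0.002  0.004] -> x -0.185 y -6.198 z -3.415 twist 18.00
```

View pics/s7.png

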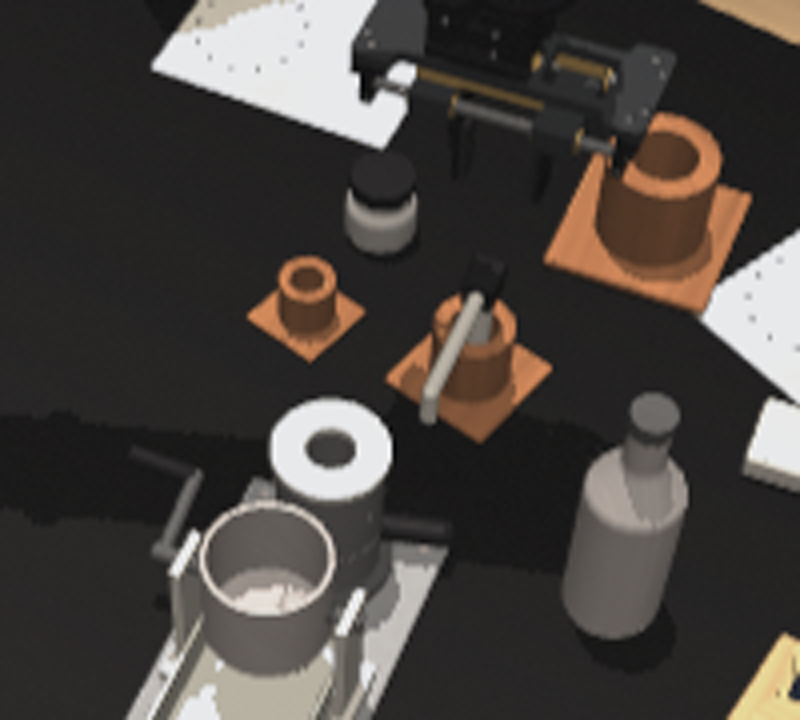

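View pics/t7.png

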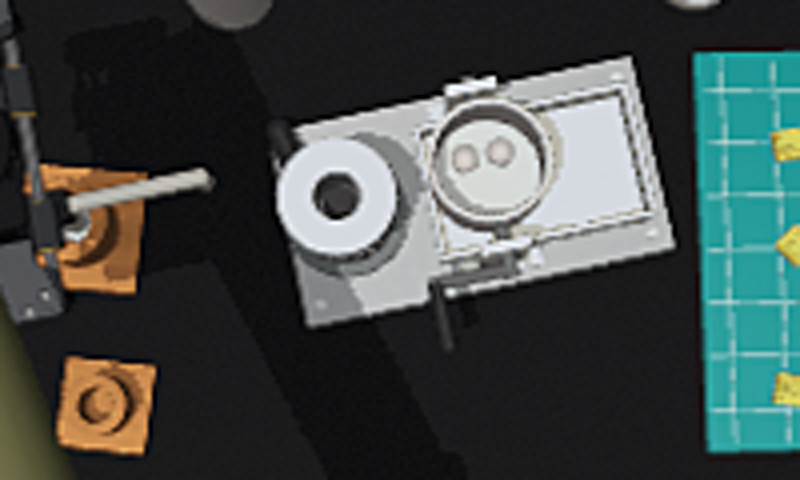

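```bash
python3 -m creep '[{"fingers":0.5,"x":-0.2,"y":-6.2,"z":-3.42,"twist":18},{"fingers":0.5,"x":-0.2,"y":-6.2,"z":-3.42,"twist":18},{"fingers":0.5,"x":-0.2,"y":-6.2,"z":-3.42,"twist":18},{"fingers":0.5,"x":-0.2,"y":-6.2,"z":-3.42,"twist":18},{"fingers":0.5,"x":-0.2,"y":-6.2,"z":-3.42,"twist":18},{"fingers":0.5,"x":-0.2,"y":-6.2,"z":-3.42,"twist":18},{"fingers":0.5,"x":-0.2,"y":-6.2,"z":-3.42,"twist":18},{"fingers":0.5,"x":-0.2,"y":-6.2,"z":-3.42,"twist":18},{"fingers":0.5,"x":-0.2,"y":-6.2,"z":-3.42,"twist":18},{"fingers":0.5,"x":-0.2,"y":-6.2,"z":-3.42,"twist":18},{"fingers":0.5,"x":-0.2,"y":-6.2,"z":-3.42,"twist":18},{"fingers":0.5,"x":-0.2,"y":-6.2,"z":-3.42,"twist":18},{"fingers":0.5,"x":-0.2,"y":-6.2,"z":-3.42,"twist":18},{"fingers":0.5,"x":-0.2,"y":-6.2,"z":-3.42,"twist":18},{"fingers":0.5,"x":-0.2,"y":-6.2,"z":-3.42,"twist":18},{"fingers":0.5,"x":-0.2,"y":-6.2,"z":-3.42,"twist":18}]'
python3 - <<'E'
from h import *
np.set_printoptions(precision=4,suppress=True)
go(st(-.101,.0526),.125,-78.8); S=V("scene"); S.save("pics/s8.png",(200,60,350,240),4)
C=S.cloud(); m=(abs(C[...,0]-.471)<.04)&(abs(C[...,1]-.0167)<.03)&(C[...,2]>.11)&(C[...,2]<.15); P=C[m]; Q=np.c_[(P[:,:2]-POT)@np.c_[SX,SY],P[:,2]]
print(len(P)); print(Q[::max(1,len(Q)//25)])
E
```

```text
time: 9.95
position: [0.4691, 0.0161, 0.2086]
tool_rot: [1.062, 1.297, -1.064]
ft_force: [-0.7, -0.5, 0.4]
grip_width: 0.501
now [0.4691 0.0161 0.2086] psi -78.7 tilt [-1.    -0.001  0.   ] -> x 2.091 y 0.024 z -0.007 twist 0.02
136
[[-0.1186  0.0578  0.1323]
 [-0.1141  0.0545  0.1344]
 [-0.1185  0.0514  0.1316]
 [-0.105   0.0535  0.1362]
 [-0.1142  0.0485  0.1332]
 [-0.0996  0.0537  0.1344]
 [-0.1137  0.0472  0.1307]
 [-0.1006  0.0498  0.1344]
 [-0.0874  0.0522  0.1385]
 [-0.1032  0.0488  0.1301]
 [-0.0905  0.0522  0.1326]
 [-0.0778  0.0553  0.1355]
 [-0.0918  0.0488  0.1318]
 [-0.0785  0.0508  0.1363]
 [-0.0891  0.0487  0.1291]
 [-0.0756  0.0504  0.1341]
 [-0.0776  0.0484  0.1313]
 [-0.0756  0.0441  0.1334]
 [-0.0717  0.0417  0.1343]
 [-0.0706  0.0391  0.1338]
 [-0.0721  0.0417  0.1253]
 [-0.0703  0.0379  0.1268]
 [-0.069   0.0351  0.1267]
 [-0.0762  0.0262  0.1256]
 [-0.0728  0.0247  0.125 ]
 [-0.0711  0.0211  0.1263]
 [-0.0697  0.0181  0.1266]
 [-0.0698  0.0176  0.1183]]
```

View pics/s8.png

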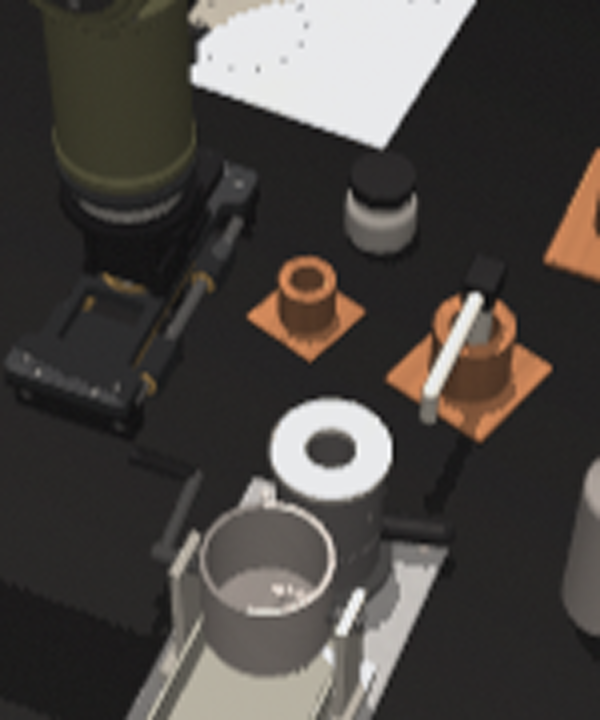

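```bash
python3 -m creep '[{"fingers":0.5,"x":0.8,"y":0.02,"z":0,"twist":0},{"fingers":0.5,"x":1.6,"y":0.02,"z":0,"twist":0},{"fingers":0.5,"x":2.17,"y":0.02,"z":0,"twist":0},{"fingers":0.5,"x":2.17,"y":0.02,"z":0,"twist":0},{"fingers":0.5,"x":2.17,"y":0.02,"z":0,"twist":0},{"fingers":0.05,"x":2.17,"y":0.02,"z":0,"twist":0},{"fingers":0.05,"x":2.17,"y":0.02,"z":0,"twist":0},{"fingers":0.05,"x":2.17,"y":0.02,"z":0,"twist":0},{"fingers":0.05,"x":2.17,"y":0.02,"z":0,"twist":0},{"fingers":0.05,"x":2.17,"y":0.02,"z":0,"twist":0},{"fingers":0.05,"x":2.17,"y":0.02,"z":0,"twist":0}]' 10
python3 - <<'E'
from h import *
p,M=axes(); print(M); r=(p[:2]-POT); print("st",r@SX,r@SY,p[2])
E
```

```text
time: 10.92
position: [0.4704, 0.0189, 0.1232]
tool_rot: [1.067, 1.298, -1.061]
ft_force: [-2.7, 10.1, 3.0]
grip_width: 0.131
[[ 1.71330549e-04  9.80900721e-01  1.94508987e-01]
 [ 4.70776485e-03  1.94506043e-01 -9.80890023e-01]
 [-9.99988904e-01  1.08375899e-03 -4.58452510e-03]]
st -0.10007241060502926 0.05490835543995522 0.12321849418761245
```

```bash
python3 -m creep '[{"fingers":0.05,"x":-0.14,"y":0,"z":0.0,"twist":0},{"fingers":0.05,"x":-0.285,"y":0,"z":0.07,"twist":0},{"fingers":0.05,"x":-0.43,"y":0,"z":0.17,"twist":0},{"fingers":0.05,"x":-0.57,"y":0,"z":0.29,"twist":0},{"fingers":0.05,"x":-0.69,"y":0,"z":0.43,"twist":0},{"fingers":0.05,"x":-0.79,"y":0,"z":0.58,"twist":0},{"fingers":0.05,"x":-0.87,"y":0,"z":0.74,"twist":0},{"fingers":0.05,"x":-0.93,"y":0,"z":0.91,"twist":0},{"fingers":0.05,"x":-0.96,"y":0,"z":1.09,"twist":0},{"fingers":0.05,"x":-0.97,"y":0,"z":1.27,"twist":0},{"fingers":0.05,"x":-0.97,"y":0,"z":1.27,"twist":0}]'
python3 - <<'E'
from h import *
p,M=axes(); r=(p[:2]-POT); print("st",r@SX,r@SY,p[2])
S=V("scene"); S.save("pics/s9.png",(200,60,350,240),4)
E
```

```text
time: 11.83
position: [0.481, -0.0338, 0.1632]
tool_rot: [1.067, 1.295, -1.063]
ft_force: [-1.2, 3.3, 7.5]
grip_width: 0.133
st -0.09987881997926229 0.0010738284402048172 0.1631952515482723
```

View pics/s9.png

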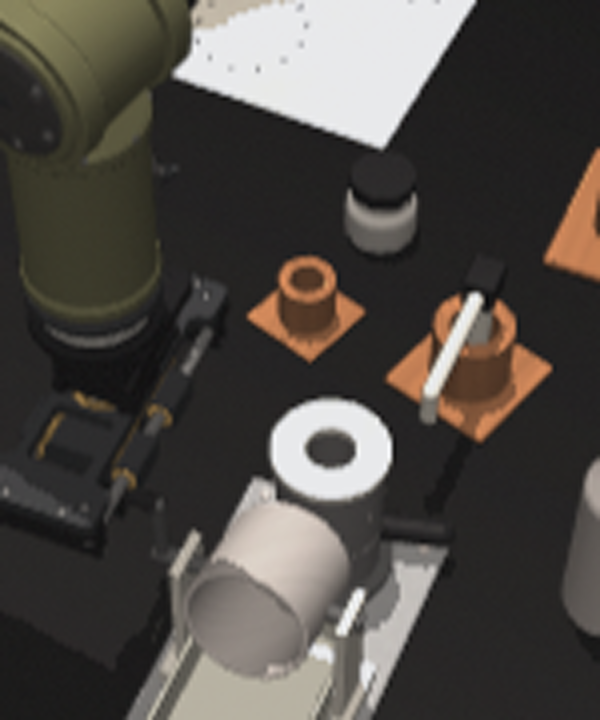

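```bash
python3 -m creep '[{"fingers":0.05,"x":0.01,"y":0,"z":0.18,"twist":0},{"fingers":0.05,"x":0.05,"y":0,"z":0.36,"twist":0},{"fingers":0.05,"x":0.1,"y":0,"z":0.53,"twist":0},{"fingers":0.05,"x":0.18,"y":0,"z":0.69,"twist":0},{"fingers":0.05,"x":0.28,"y":0,"z":0.84,"twist":0},{"fingers":0.05,"x":0.4,"y":0,"z":0.97,"twist":0},{"fingers":0.05,"x":0.54,"y":0,"z":1.09,"twist":0},{"fingers":0.05,"x":0.69,"y":0,"z":1.19,"twist":0},{"fingers":0.05,"x":0.84,"y":0,"z":1.27,"twist":0},{"fingers":0.05,"x":0.97,"y":0,"z":1.31,"twist":0},{"fingers":0.05,"x":1.08,"y":0,"z":1.33,"twist":0},{"fingers":0.05,"x":1.08,"y":0,"z":1.33,"twist":0},{"fingers":0.05,"x":1.08,"y":0,"z":1.33,"twist":0},{"fingers":0.05,"x":1.08,"y":0,"z":1.33,"twist":0}]'
python3 - <<'E'
from h import *
p,M=axes(); r=(p[:2]-POT); print("st",r@SX,r@SY,p[2])
S=V("scene"); S.save("pics/s10.png",(200,120,320,290),4); T=V("top"); T.save("pics/t10.png",(220,150,350,280),4.5)
E
```

```text
time: 13.05
position: [0.4909, -0.0843, 0.1182]
tool_rot: [1.065, 1.297, -1.062]
ft_force: [-0.6, 6.6, 6.9]
grip_width: 0.133
st -0.09999097917507167 -0.05033675852229689 0.11815971359781399
```

View pics/s10.png

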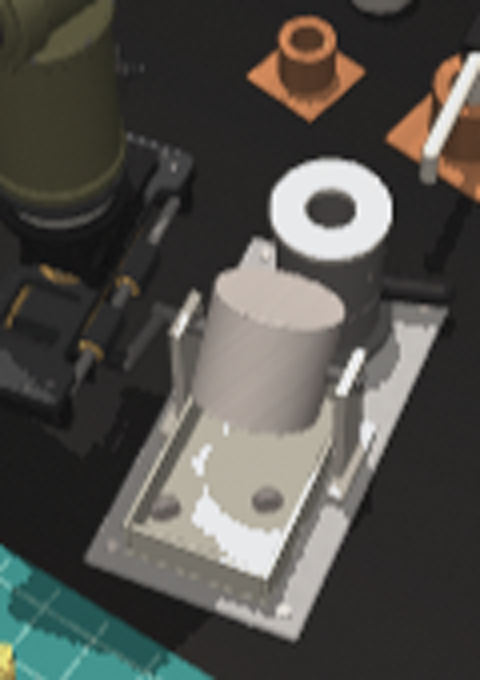

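View pics/t10.png

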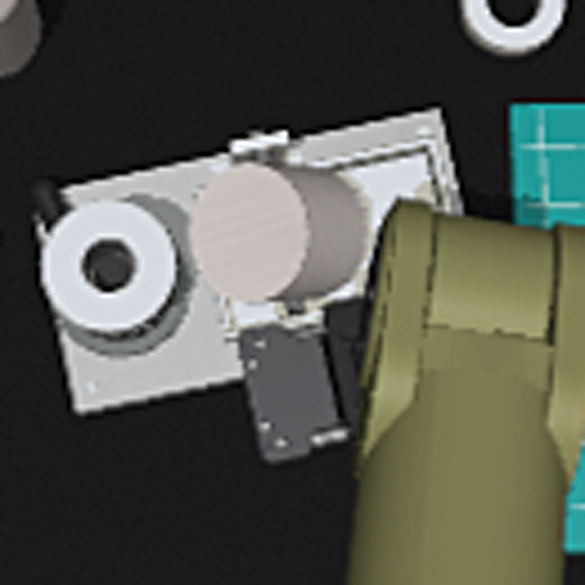

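```bash
python3 -m creep '[{"fingers":0.05,"x":-0.24,"y":0,"z":-0.06,"twist":0},{"fingers":0.05,"x":-0.37,"y":0,"z":-0.12,"twist":0},{"fingers":0.05,"x":-0.52,"y":0,"z":-0.22,"twist":0},{"fingers":0.05,"x":-0.65,"y":0,"z":-0.34,"twist":0},{"fingers":0.05,"x":-0.77,"y":0,"z":-0.48,"twist":0},{"fingers":0.05,"x":-0.87,"y":0,"z":-0.63,"twist":0},{"fingers":0.05,"x":-0.95,"y":0,"z":-0.79,"twist":0},{"fingers":0.05,"x":-1.01,"y":0,"z":-0.96,"twist":0},{"fingers":0.05,"x":-1.04,"y":0,"z":-1.13,"twist":0},{"fingers":0.05,"x":-1.05,"y":0,"z":-1.31,"twist":0},{"fingers":0.05,"x":-1.04,"y":0,"z":-1.49,"twist":0},{"fingers":0.05,"x":-1.01,"y":0,"z":-1.67,"twist":0},{"fingers":0.05,"x":-0.95,"y":0,"z":-1.84,"twist":0},{"fingers":0.05,"x":-0.87,"y":0,"z":-2.0,"twist":0},{"fingers":0.05,"x":-0.77,"y":0,"z":-2.15,"twist":0},{"fingers":0.05,"x":-0.65,"y":0,"z":-2.29,"twist":0},{"fingers":0.05,"x":-0.52,"y":0,"z":-2.41,"twist":0},{"fingers":0.05,"x":-0.37,"y":0,"z":-2.51,"twist":0},{"fingers":0.05,"x":-0.2,"y":0,"z":-2.58,"twist":0},{"fingers":0.05,"x":-0.06,"y":0,"z":-2.63,"twist":0}]'
python3 - <<'E'
from h import *
p,M=axes(); r=(p[:2]-POT); print("st",r@SX,r@SY,p[2])
E
```

```text
time: 14.82
position: [0.4699, 0.0185, 0.1197]
tool_rot: [1.064, 1.297, -1.063]
ft_force: [1.7, -0.7, 4.0]
grip_width: 0.131
st -0.10063741680392488 0.05458994872067281 0.11973034377758021
```

Drive a bit further down to seat firmly at the upright stop, then check.

```bash
python3 -m creep '[{"fingers":0.05,"x":0.08,"y":0,"z":0,"twist":0},{"fingers":0.05,"x":0.16,"y":0,"z":0,"twist":0},{"fingers":0.05,"x":0.24,"y":0,"z":0,"twist":0},{"fingers":0.05,"x":0.3,"y":0,"z":0,"twist":0},{"fingers":0.05,"x":0.3,"y":0,"z":0,"twist":0},{"fingers":0.05,"x":0.3,"y":0,"z":0,"twist":0}]' 15
python3 - <<'E'
from h import *
p,M=axes(); r=(p[:2]-POT); print("st",r@SX,r@SY,p[2])
E
```

```text
time: 15.32
position: [0.4713, 0.0193, 0.1107]
tool_rot: [1.067, 1.296, -1.06]
ft_force: [-2.9, 1.7, 17.3]
grip_width: 0.13
st -0.0990751231048862 0.055134582432129424 0.1107031724725725
```

```bash
python3 -m creep '[{"fingers":0.4,"x":0,"y":0,"z":0,"twist":0},{"fingers":0.4,"x":0,"y":0,"z":0,"twist":0},{"fingers":0.4,"x":0,"y":0,"z":0,"twist":0},{"fingers":0.4,"x":0,"y":0,"z":0,"twist":0},{"fingers":0.4,"x":-0.8,"y":0,"z":0,"twist":0},{"fingers":0.4,"x":-1.7,"y":0,"z":0,"twist":0},{"fingers":0.4,"x":-2.7,"y":0,"z":0,"twist":0},{"fingers":0.4,"x":-3.3,"y":0,"z":0,"twist":0},{"fingers":0.4,"x":-3.3,"y":0,"z":0,"twist":0},{"fingers":0.4,"x":-3.3,"y":0,"z":0,"twist":0}]'
cat > pyr.py <<'E'
from h import *
np.set_printoptions(precision=4,suppress=True)
def pyrs(show=True):
    T=V("top");S=V("scene")
    for n,s in(("top",T),("scene",S)):
        C=s.cloud(); im=s.im.astype(int); y=(im[...,0]-im[...,2]>60)&(im[...,1]-im[...,2]>40)&(C[...,2]<.04)&(C[...,1]<-.1)&(C[...,1]>-.42)&(C[...,0]<.72)&(C[...,0]>.3)&(im[...,0]>90)
        k,l,st_,ce=cv2.connectedComponentsWithStats(y.astype(np.uint8))
        for i in range(1,k):
            if st_[i,4]>25:
                P=C[l==i]; r=cv2.minAreaRect(P[:,:2].astype(np.float32)); print(n,ce[i].round(1),st_[i,4],"mean",P.mean(0).round(4),"rect",np.round(r[0],4),np.round(r[1],3),round(r[2],1))
    return T,S
E
python3 - <<'E'
from pyr import *
T,S=pyrs()
for n,s in(("t",T),("s",S)):
    C=s.cloud(); d=np.hypot(C[...,0]-POT[0],C[...,1]-POT[1]); m=(d<.055)&(C[...,2]>.145); P=C[m]; A_=np.c_[P[:,:2],np.ones(len(P))]; c=np.linalg.lstsq(A_,P[:,2],rcond=None)[0]; print("rim plane",c,cv2.minEnclosingCircle(P[:,:2].astype(np.float32)),np.median(P[:,2]))
T.save("pics/t11.png",(210,150,410,290),4); S.save("pics/s11.png",(200,120,320,290),4)
p,M=axes(); go((.607,-.2445),.12,0)
E
```

```text
time: 16.15
position: [0.4706, 0.0176, 0.2413]
tool_rot: [1.065, 1.295, -1.062]
ft_force: [0.4, 0.1, -1.1]
grip_width: 0.401
top [356.8 195.6] 54 mean [ 0.607  -0.2431  0.0162] rect [ 0.6074 -0.2441] [0.022 0.021] 8.1
top [358.6 220.8] 55 mean [ 0.5313 -0.2456  0.0151] rect [ 0.532  -0.2464] [0.021 0.022] 48.1
top [381.2 253. ] 56 mean [ 0.4346 -0.3083  0.0161] rect [ 0.4347 -0.3094] [0.021 0.021] 20.0
top [357.1 256.9] 56 mean [ 0.4244 -0.2367  0.0151] rect [ 0.4244 -0.238 ] [0.021 0.021] 78.7
scene [167.2 261.5] 71 mean [ 0.4231 -0.2385  0.0128] rect [ 0.4214 -0.2379] [0.024 0.029] 59.2
scene [151.9 284.8] 73 mean [ 0.4344 -0.3101  0.0142] rect [ 0.4328 -0.3097] [0.022 0.024] 19.3
scene [198.2 285.5] 71 mean [ 0.5307 -0.247   0.0132] rect [ 0.527  -0.2432] [0.02  0.029] 44.2
scene [223.2 300.9] 75 mean [ 0.607  -0.2452  0.0139] rect [ 0.6061 -0.244 ] [0.022 0.023] 13.6
rim plane [-0.0399  0.0071  0.1772] ((0.5829776525497437, -0.014410498552024364), 0.04087382182478905) 0.15332368174699407
rim plane [-0.0061 -0.0005  0.1537] ((0.5787265300750732, -0.014730877242982388), 0.04315556585788727) 0.15022873977371098
now [0.4692 0.0174 0.239 ] psi -78.8 tilt [-1.    -0.003 -0.   ] -> x 2.968 y 2.117 z 7.093 twist -15.76
```

View pics/t11.png

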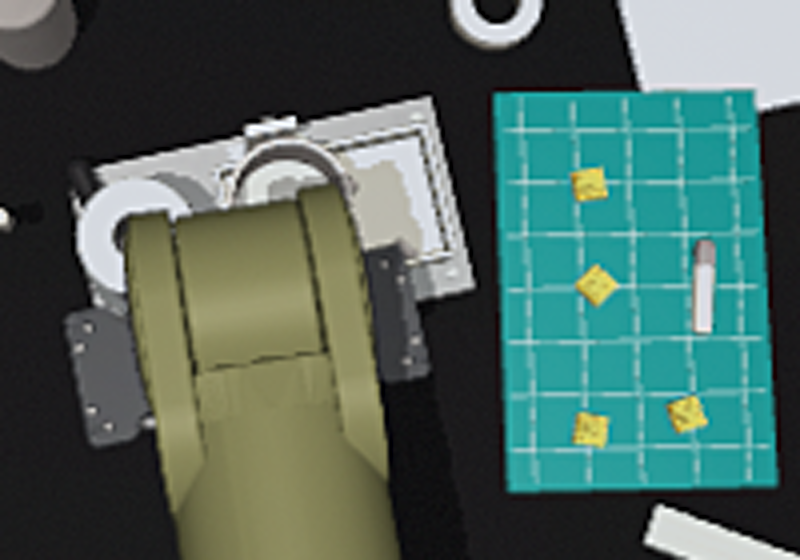

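View pics/s11.png

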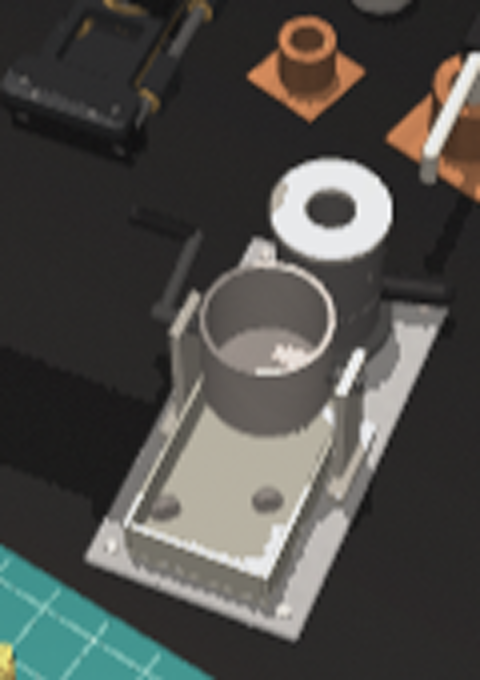

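```bash
python3 -m creep '[{"fingers":0.4,"x":0,"y":2.12,"z":7.09,"twist":0},{"fingers":0.4,"x":0,"y":2.12,"z":7.09,"twist":0},{"fingers":0.4,"x":0,"y":2.12,"z":7.09,"twist":0},{"fingers":0.4,"x":0,"y":2.12,"z":7.09,"twist":0},{"fingers":0.4,"x":0,"y":2.12,"z":7.09,"twist":0},{"fingers":0.4,"x":3,"y":2.12,"z":7.09,"twist":0},{"fingers":0.4,"x":3,"y":2.12,"z":7.09,"twist":0},{"fingers":0.4,"x":4,"y":2.12,"z":7.09,"twist":0},{"fingers":0.4,"x":4.5,"y":2.12,"z":7.09,"twist":0},{"fingers":0.4,"x":4.5,"y":2.12,"z":7.09,"twist":0},{"fingers":0.4,"x":4.5,"y":2.12,"z":7.09,"twist":0},{"fingers":0.4,"x":4.5,"y":2.12,"z":7.09,"twist":0},{"fingers":0.4,"x":4.5,"y":2.12,"z":7.09,"twist":0}]' 25
python3 - <<'E'
from h import *
go((.607,-.2447),.006,-78.8)
E
```

```text
time: 17.33
position: [0.6085, -0.2443, 0.0613]
tool_rot: [1.064, 1.295, -1.064]
ft_force: [0.5, 0.1, 0.4]
grip_width: 0.402
now [ 0.6085 -0.2443  0.0613] psi -78.8 tilt [-1.  0.  0.] -> x 1.381 y -0.039 z 0.003 twist -0.00
```

```bash
python3 -m creep '[{"fingers":0.4,"x":0.5,"y":-0.04,"z":0,"twist":0},{"fingers":0.4,"x":1.0,"y":-0.04,"z":0,"twist":0},{"fingers":0.4,"x":1.3,"y":-0.04,"z":0,"twist":0},{"fingers":0.4,"x":1.4,"y":-0.04,"z":0,"twist":0},{"fingers":0.4,"x":1.4,"y":-0.04,"z":0,"twist":0},{"fingers":0.4,"x":1.4,"y":-0.04,"z":0,"twist":0},{"fingers":0.1,"x":1.4,"y":-0.04,"z":0,"twist":0},{"fingers":0.1,"x":1.4,"y":-0.04,"z":0,"twist":0},{"fingers":0.1,"x":1.4,"y":-0.04,"z":0,"twist":0},{"fingers":0.1,"x":1.4,"y":-0.04,"z":0,"twist":0},{"fingers":0.1,"x":1.4,"y":-0.04,"z":0,"twist":0}]' 25

```

```text
time: 18.25
position: [0.6074, -0.2448, 0.0054]
tool_rot: [1.065, 1.294, -1.063]
ft_force: [0.5, 0.3, 4.8]
grip_width: 0.249
```

```bash
python3 -m creep '[{"fingers":0.1,"x":-0.5,"y":0,"z":0,"twist":0},{"fingers":0.1,"x":-1.5,"y":0,"z":0,"twist":0},{"fingers":0.1,"x":-2.5,"y":0,"z":0,"twist":0},{"fingers":0.1,"x":-3.5,"y":0,"z":0,"twist":0},{"fingers":0.1,"x":-4.5,"y":0,"z":0,"twist":0},{"fingers":0.1,"x":-5.2,"y":0,"z":0,"twist":0},{"fingers":0.1,"x":-5.2,"y":0,"z":0,"twist":0}]' 25
python3 - <<'E'
from h import *
go(st(.009,.001),.21,-78.8)
E
```

```text
time: 18.83
position: [0.6098, -0.2467, 0.22]
tool_rot: [1.066, 1.284, -1.059]
ft_force: [1.6, -0.8, 0.5]
grip_width: 0.25
now [ 0.6098 -0.2467  0.22  ] psi -78.8 tilt [-1.     0.01   0.005] -> x 0.226 y 0.593 z -5.846 twist -0.00
```

```bash
python3 -m creep '[{"fingers":0.1,"x":0,"y":0.6,"z":-1,"twist":0},{"fingers":0.1,"x":0,"y":0.6,"z":-2,"twist":0},{"fingers":0.1,"x":0,"y":0.6,"z":-3,"twist":0},{"fingers":0.1,"x":0,"y":0.6,"z":-4,"twist":0},{"fingers":0.1,"x":0,"y":0.6,"z":-5,"twist":0},{"fingers":0.1,"x":0,"y":0.6,"z":-5.85,"twist":0},{"fingers":0.1,"x":0,"y":0.6,"z":-5.85,"twist":0},{"fingers":0.1,"x":0,"y":0.6,"z":-5.85,"twist":0},{"fingers":0.1,"x":0,"y":0.6,"z":-5.85,"twist":0}]' 25
python3 - <<'E'
from h import *
go(st(.009,.001),.112,-78.8)
S=V("scene"); S.save("pics/s12.png",(200,80,340,240),4)
E
```

```text
time: 19.58
position: [0.5847, -0.0111, 0.2122]
tool_rot: [1.063, 1.295, -1.065]
ft_force: [-0.6, -0.7, -1.3]
grip_width: 0.252
now [ 0.5847 -0.0111  0.2122] psi -78.8 tilt [-1.    -0.001  0.001] -> x 2.505 y 0.069 z 0.055 twist -0.00
```

View pics/s12.png

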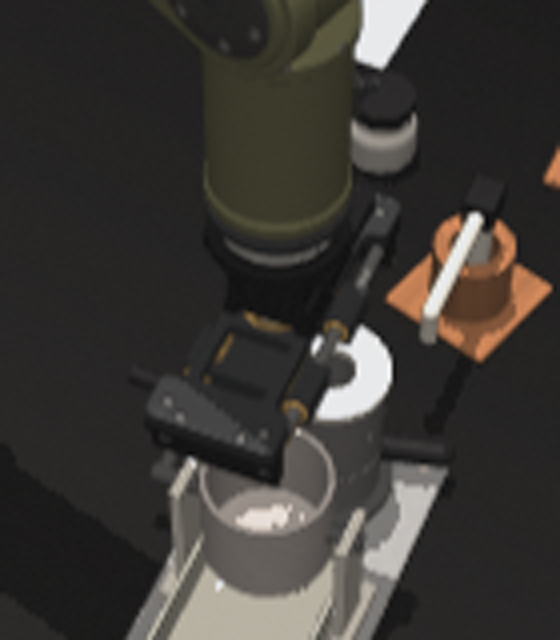

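```bash
python3 -m creep '[{"fingers":0.1,"x":0,"y":0.07,"z":0.06,"twist":0},{"fingers":0.1,"x":0.7,"y":0.07,"z":0.06,"twist":0},{"fingers":0.1,"x":1.4,"y":0.07,"z":0.06,"twist":0},{"fingers":0.1,"x":2.1,"y":0.07,"z":0.06,"twist":0},{"fingers":0.1,"x":2.5,"y":0.07,"z":0.06,"twist":0},{"fingers":0.1,"x":2.5,"y":0.07,"z":0.06,"twist":0},{"fingers":0.36,"x":2.5,"y":0.07,"z":0.06,"twist":0},{"fingers":0.36,"x":2.5,"y":0.07,"z":0.06,"twist":0},{"fingers":0.36,"x":2.5,"y":0.07,"z":0.06,"twist":0},{"fingers":0.36,"x":2.5,"y":0.07,"z":0.06,"twist":0},{"fingers":0.36,"x":1.7,"y":0.07,"z":0.06,"twist":0},{"fingers":0.36,"x":0.9,"y":0.07,"z":0.06,"twist":0},{"fingers":0.36,"x":0,"y":0.07,"z":0.06,"twist":0},{"fingers":0.36,"x":0,"y":0.07,"z":0.06,"twist":0}]' 25
python3 - <<'E'
from h import *
go((.531,-.2463),.21,-43.5)
E
```

```text
time: 20.8
position: [0.5926, -0.0128, 0.221]
tool_rot: [1.071, 1.286, -1.054]
ft_force: [0.6, -0.6, 0.8]
grip_width: 0.361
now [ 0.5926 -0.0128  0.221 ] psi -78.8 tilt [-1.     0.014  0.001] -> x 0.242 y -2.646 z 5.427 twist -7.06
```

```bash
python3 -m creep '[{"fingers":0.4,"x":0,"y":-2.6,"z":5.43,"twist":-6.96},{"fingers":0.4,"x":0,"y":-2.6,"z":5.43,"twist":-6.96},{"fingers":0.4,"x":0,"y":-2.6,"z":5.43,"twist":-6.96},{"fingers":0.4,"x":0,"y":-2.6,"z":5.43,"twist":-6.96},{"fingers":0.4,"x":0,"y":-2.6,"z":5.43,"twist":-6.96},{"fingers":0.4,"x":1,"y":-2.6,"z":5.43,"twist":-6.96},{"fingers":0.4,"x":2,"y":-2.6,"z":5.43,"twist":-6.96},{"fingers":0.4,"x":3,"y":-2.6,"z":5.43,"twist":-6.96},{"fingers":0.4,"x":3.8,"y":-2.6,"z":5.43,"twist":-6.96},{"fingers":0.4,"x":3.8,"y":-2.6,"z":5.43,"twist":-6.96},{"fingers":0.4,"x":3.8,"y":-2.6,"z":5.43,"twist":-6.96},{"fingers":0.4,"x":3.8,"y":-2.6,"z":5.43,"twist":-6.96}]' 25
python3 - <<'E'
from pyr import *
T,S=pyrs(); go((.531,-.2463),.006,-44); S.save("pics/s13.png",(110,120,320,320),3)
E
```

```text
time: 21.8
position: [0.53, -0.2461, 0.063]
tool_rot: [0.6, 1.483, -0.6]
ft_force: [-0.2, -0.5, 1.6]
grip_width: 0.401
scene [167.2 261.5] 71 mean [ 0.4232 -0.2386  0.0132] rect [ 0.4199 -0.2359] [0.025 0.03 ] 78.5
scene [151.9 284.8] 73 mean [ 0.4343 -0.31    0.014 ] rect [ 0.4332 -0.31  ] [0.022 0.023] 14.7
now [ 0.5309 -0.2462  0.0639] psi -44.0 tilt [-1.     0.003  0.005] -> x 1.448 y -0.004 z -0.003 twist 0.01
```

View pics/s13.png

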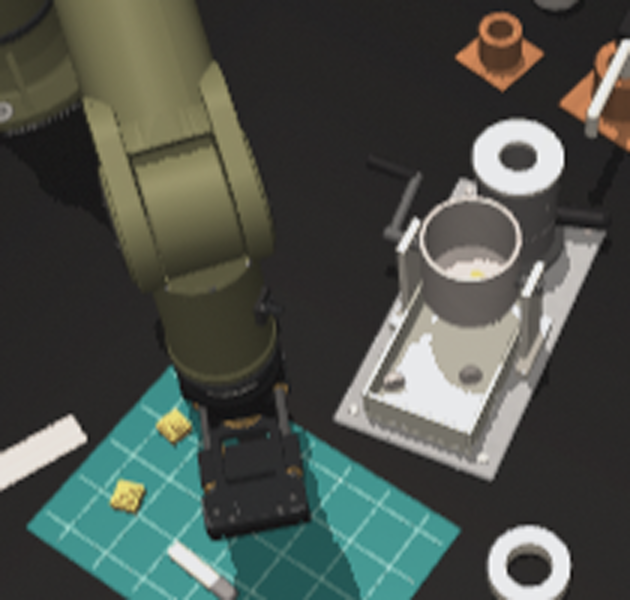

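```bash
python3 -m creep '[{"fingers":0.4,"x":0.5,"y":0,"z":0,"twist":0},{"fingers":0.4,"x":1.0,"y":0,"z":0,"twist":0},{"fingers":0.4,"x":1.3,"y":0,"z":0,"twist":0},{"fingers":0.4,"x":1.45,"y":0,"z":0,"twist":0},{"fingers":0.4,"x":1.45,"y":0,"z":0,"twist":0},{"fingers":0.4,"x":1.45,"y":0,"z":0,"twist":0},{"fingers":0.1,"x":1.45,"y":0,"z":0,"twist":0},{"fingers":0.1,"x":1.45,"y":0,"z":0,"twist":0},{"fingers":0.1,"x":1.45,"y":0,"z":0,"twist":0},{"fingers":0.1,"x":1.45,"y":0,"z":0,"twist":0},{"fingers":0.1,"x":1.45,"y":0,"z":0,"twist":0}]' 25
python3 -m creep '[{"fingers":0.1,"x":-0.5,"y":0,"z":0,"twist":0},{"fingers":0.1,"x":-1.5,"y":0,"z":0,"twist":0},{"fingers":0.1,"x":-2.5,"y":0,"z":0,"twist":0},{"fingers":0.1,"x":-3.5,"y":0,"z":0,"twist":0},{"fingers":0.1,"x":-4.5,"y":0,"z":0,"twist":0},{"fingers":0.1,"x":-5.2,"y":0,"z":0,"twist":0},{"fingers":0.1,"x":-5.2,"y":0,"z":0,"twist":0}]' 25
python3 - <<'E'
from h import *
go(st(-.008,.001),.21,-78.8)
E
```

```text
time: 22.82
position: [0.5288, -0.2457, 0.0032]
tool_rot: [0.601, 1.485, -0.6]
ft_force: [-0.5, -0.1, 4.1]
grip_width: 0.25
time: 23.4
position: [0.5314, -0.2474, 0.2173]
tool_rot: [0.601, 1.475, -0.598]
ft_force: [0.6, -0.5, -0.5]
grip_width: 0.248
now [ 0.5314 -0.2474  0.2173] psi -44.0 tilt [-1.     0.006  0.009] -> x 0.179 y 4.849 z -3.307 twist 6.95
```

```bash
python3 -m creep '[{"fingers":0.1,"x":0,"y":4.85,"z":-3.3,"twist":6.95},{"fingers":0.1,"x":0,"y":4.85,"z":-3.3,"twist":6.95},{"fingers":0.1,"x":0,"y":4.85,"z":-3.3,"twist":6.95},{"fingers":0.1,"x":0,"y":4.85,"z":-3.3,"twist":6.95},{"fingers":0.1,"x":0,"y":4.85,"z":-3.3,"twist":6.95},{"fingers":0.1,"x":0,"y":4.85,"z":-3.3,"twist":6.95},{"fingers":0.1,"x":0,"y":4.85,"z":-3.3,"twist":6.95},{"fingers":0.1,"x":0,"y":4.85,"z":-3.3,"twist":6.95},{"fingers":0.1,"x":0,"y":4.85,"z":-3.3,"twist":6.95},{"fingers":0.1,"x":0,"y":4.85,"z":-3.3,"twist":6.95},{"fingers":0.1,"x":0,"y":4.85,"z":-3.3,"twist":6.95}]' 25
python3 - <<'E'
from h import *
go(st(-.008,.001),.112,-78.8)
E
```

```text
time: 24.32
position: [0.5678, -0.0166, 0.2105]
tool_rot: [1.065, 1.294, -1.066]
ft_force: [0.3, -0.4, -0.5]
grip_width: 0.249
now [ 0.5678 -0.0166  0.2105] psi -78.9 tilt [-1. -0.  0.] -> x 2.462 y 0.084 z 0.003 twist -0.03
```

```bash
python3 -m creep '[{"fingers":0.1,"x":0,"y":0.01,"z":0,"twist":0},{"fingers":0.1,"x":0.7,"y":0.01,"z":0,"twist":0},{"fingers":0.1,"x":1.4,"y":0.01,"z":0,"twist":0},{"fingers":0.1,"x":2.1,"y":0.01,"z":0,"twist":0},{"fingers":0.1,"x":2.46,"y":0.01,"z":0,"twist":0},{"fingers":0.1,"x":2.46,"y":0.01,"z":0,"twist":0},{"fingers":0.32,"x":2.46,"y":0.01,"z":0,"twist":0},{"fingers":0.32,"x":2.46,"y":0.01,"z":0,"twist":0},{"fingers":0.32,"x":2.46,"y":0.01,"z":0,"twist":0},{"fingers":0.32,"x":2.46,"y":0.01,"z":0,"twist":0},{"fingers":0.32,"x":1.7,"y":0.01,"z":0,"twist":0},{"fingers":0.32,"x":0.9,"y":0.01,"z":0,"twist":0},{"fingers":0.32,"x":0,"y":0.01,"z":0,"twist":0},{"fingers":0.32,"x":0,"y":0.01,"z":0,"twist":0}]' 25
python3 - <<'E'
from h import *
go((.4343,-.309),.21,-73); go((.424,-.238),.21,-13)
E
```

```text
time: 25.48
position: [0.573, -0.0147, 0.2187]
tool_rot: [1.071, 1.287, -1.054]
ft_force: [1.4, -1.0, 1.2]
grip_width: 0.322
now [ 0.573  -0.0147  0.2187] psi -78.8 tilt [-1.     0.013  0.   ] -> x 0.155 y -4.836 z 6.542 twist -1.15
now [ 0.573  -0.0147  0.2187] psi -78.8 tilt [-1.     0.013  0.   ] -> x 0.155 y -4.743 z 4.751 twist -13.15
```

```bash
python3 -m creep '[{"fingers":0.4,"x":0,"y":-4.8,"z":6.54,"twist":-1.16},{"fingers":0.4,"x":0,"y":-4.8,"z":6.54,"twist":-1.16},{"fingers":0.4,"x":0,"y":-4.8,"z":6.54,"twist":-1.16},{"fingers":0.4,"x":0,"y":-4.8,"z":6.54,"twist":-1.16},{"fingers":0.4,"x":0,"y":-4.8,"z":6.54,"twist":-1.16},{"fingers":0.4,"x":0,"y":-4.8,"z":6.54,"twist":-1.16},{"fingers":0.4,"x":0.5,"y":-4.8,"z":6.54,"twist":-1.16},{"fingers":0.4,"x":1.5,"y":-4.8,"z":6.54,"twist":-1.16},{"fingers":0.4,"x":2.5,"y":-4.8,"z":6.54,"twist":-1.16},{"fingers":0.4,"x":3.3,"y":-4.8,"z":6.54,"twist":-1.16},{"fingers":0.4,"x":3.8,"y":-4.8,"z":6.54,"twist":-1.16},{"fingers":0.4,"x":3.8,"y":-4.8,"z":6.54,"twist":-1.16},{"fingers":0.4,"x":3.8,"y":-4.8,"z":6.54,"twist":-1.16},{"fingers":0.4,"x":3.8,"y":-4.8,"z":6.54,"twist":-1.16}]' 25
python3 - <<'E'
from pyr import *
T,S=pyrs(); go((.4343,-.309),.006,-73); S.save("pics/s14.png",(110,120,320,320),3); T.save("pics/t14.png",(210,150,410,290),4)
E
```

```text
time: 26.65
position: [0.4328, -0.3091, 0.0606]
tool_rot: [0.987, 1.332, -0.986]
ft_force: [-0.3, -0.2, 0.4]
grip_width: 0.398
top [356.8 257.2] 49 mean [ 0.4234 -0.2355  0.0162] rect [ 0.4245 -0.2377] [0.022 0.021] 79.0
scene [167.5 261.2] 58 mean [ 0.4235 -0.2377  0.0133] rect [ 0.4211 -0.2354] [0.022 0.029] 73.2
scene [152.2 284.9] 66 mean [ 0.4354 -0.3099  0.0146] rect [ 0.4356 -0.3085] [0.02  0.025] 10.1
now [ 0.4333 -0.309   0.061 ] psi -72.9 tilt [-1.     0.004  0.003] -> x 1.375 y 0.019 z 0.004 twist 0.02
```

View pics/s14.png

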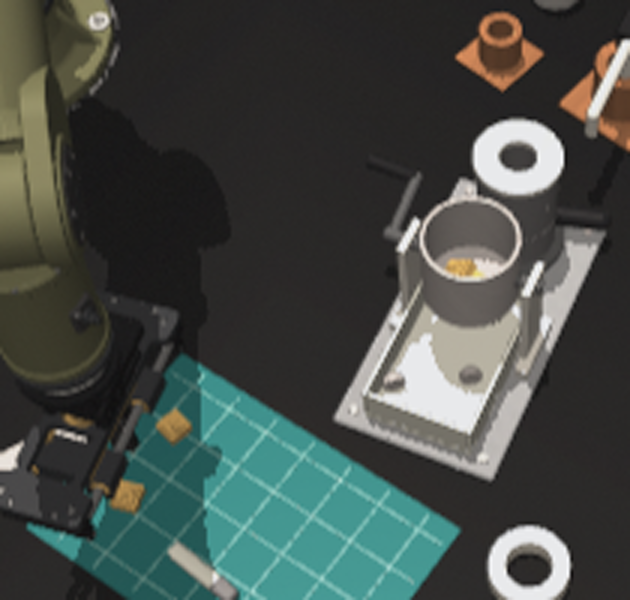

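View pics/t14.png

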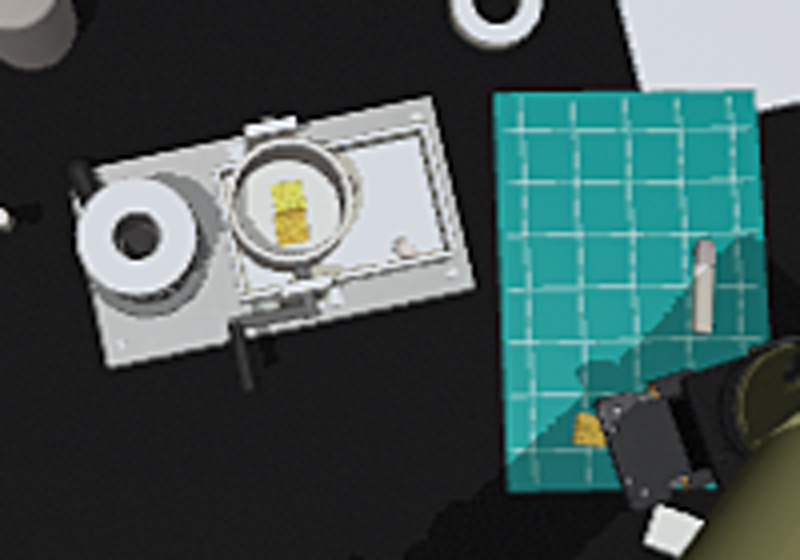

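```bash
python3 -m creep '[{"fingers":0.4,"x":0.5,"y":0.01,"z":0,"twist":0},{"fingers":0.4,"x":1.0,"y":0.01,"z":0,"twist":0},{"fingers":0.4,"x":1.25,"y":0.01,"z":0,"twist":0},{"fingers":0.4,"x":1.37,"y":0.01,"z":0,"twist":0},{"fingers":0.4,"x":1.37,"y":0.01,"z":0,"twist":0},{"fingers":0.4,"x":1.37,"y":0.01,"z":0,"twist":0},{"fingers":0.1,"x":1.37,"y":0.01,"z":0,"twist":0},{"fingers":0.1,"x":1.37,"y":0.01,"z":0,"twist":0},{"fingers":0.1,"x":1.37,"y":0.01,"z":0,"twist":0},{"fingers":0.1,"x":1.37,"y":0.01,"z":0,"twist":0},{"fingers":0.1,"x":1.37,"y":0.01,"z":0,"twist":0}]' 25
python3 -m creep '[{"fingers":0.1,"x":-0.5,"y":0,"z":0,"twist":0},{"fingers":0.1,"x":-1.5,"y":0,"z":0,"twist":0},{"fingers":0.1,"x":-2.5,"y":0,"z":0,"twist":0},{"fingers":0.1,"x":-3.5,"y":0,"z":0,"twist":0},{"fingers":0.1,"x":-4.5,"y":0,"z":0,"twist":0},{"fingers":0.1,"x":-5.2,"y":0,"z":0,"twist":0},{"fingers":0.1,"x":-5.2,"y":0,"z":0,"twist":0}]' 25
python3 - <<'E'
from h import *
go(st(0,-.003),.21,-78.8)
E
```

```text
time: 27.67
position: [0.4322, -0.3083, 0.0044]
tool_rot: [0.988, 1.334, -0.987]
ft_force: [-0.2, -0.2, 5.0]
grip_width: 0.248
time: 28.25
position: [0.4345, -0.3103, 0.2177]
tool_rot: [0.989, 1.325, -0.983]
ft_force: [1.8, -0.5, -0.2]
grip_width: 0.248
now [ 0.4345 -0.3103  0.2177] psi -73.0 tilt [-1.     0.009  0.006] -> x 0.209 y 5.609 z -5.914 twist 1.17
```

```bash
python3 -m creep '[{"fingers":0.1,"x":0,"y":5.61,"z":-5.85,"twist":1.17},{"fingers":0.1,"x":0,"y":5.61,"z":-5.85,"twist":1.17},{"fingers":0.1,"x":0,"y":5.61,"z":-5.85,"twist":1.17},{"fingers":0.1,"x":0,"y":5.61,"z":-5.85,"twist":1.17},{"fingers":0.1,"x":0,"y":5.61,"z":-5.85,"twist":1.17},{"fingers":0.1,"x":0,"y":5.61,"z":-5.85,"twist":1.17},{"fingers":0.1,"x":0,"y":5.61,"z":-5.85,"twist":1.17},{"fingers":0.1,"x":0,"y":5.61,"z":-5.85,"twist":1.17},{"fingers":0.1,"x":0,"y":5.61,"z":-5.85,"twist":1.17},{"fingers":0.1,"x":0,"y":5.61,"z":-5.85,"twist":1.17},{"fingers":0.1,"x":0,"y":5.61,"z":-5.85,"twist":1.17},{"fingers":0.1,"x":0,"y":5.61,"z":-5.85,"twist":1.17}]' 25
python3 - <<'E'
from h import *
go(st(0,-.004),.118,-78.8)
E
```

```text
time: 29.25
position: [0.5769, -0.0206, 0.2115]
tool_rot: [1.066, 1.294, -1.067]
ft_force: [0.8, -0.2, 0.1]
grip_width: 0.248
now [ 0.5769 -0.0206  0.2115] psi -79.0 tilt [-1.    -0.001  0.   ] -> x 2.337 y 0.083 z -0.016 twist -0.03
```

```bash
python3 -m creep '[{"fingers":0.1,"x":0,"y":0.06,"z":0,"twist":0},{"fingers":0.1,"x":0.7,"y":0.06,"z":0,"twist":0},{"fingers":0.1,"x":1.4,"y":0.06,"z":0,"twist":0},{"fingers":0.1,"x":2.0,"y":0.06,"z":0,"twist":0},{"fingers":0.1,"x":2.3,"y":0.06,"z":0,"twist":0},{"fingers":0.1,"x":2.3,"y":0.06,"z":0,"twist":0},{"fingers":0.32,"x":2.3,"y":0.06,"z":0,"twist":0},{"fingers":0.32,"x":2.3,"y":0.06,"z":0,"twist":0},{"fingers":0.32,"x":2.3,"y":0.06,"z":0,"twist":0},{"fingers":0.32,"x":2.3,"y":0.06,"z":0,"twist":0},{"fingers":0.32,"x":1.7,"y":0.06,"z":0,"twist":0},{"fingers":0.32,"x":0.9,"y":0.06,"z":0,"twist":0},{"fingers":0.32,"x":0,"y":0.06,"z":0,"twist":0},{"fingers":0.32,"x":0,"y":0.06,"z":0,"twist":0}]' 25
python3 - <<'E'
from pyr import *
T,S=pyrs(); go((.424,-.238),.21,-13); go((.424,-.238),.21,77)
E
```

```text
time: 30.42
position: [0.5843, -0.0187, 0.2197]
tool_rot: [1.071, 1.286, -1.055]
ft_force: [1.5, -0.2, 0.2]
grip_width: 0.319
top [357.2 257. ] 54 mean [ 0.4242 -0.2368  0.0161] rect [ 0.4244 -0.2378] [0.021 0.021] 78.9
scene [167.2 261.5] 71 mean [ 0.4234 -0.2387  0.0136] rect [ 0.4221 -0.2381] [0.025 0.026] 51.8
now [ 0.5814 -0.0181  0.2142] psi -78.8 tilt [-1.     0.005 -0.   ] -> x 0.079 y -4.928 z 4.627 twist -13.16
now [ 0.5814 -0.0181  0.2142] psi -78.8 tilt [-1.     0.005 -0.   ] -> x 0.079 y -4.928 z 4.627 twist 4.84
```

```bash
python3 -m creep '[{"fingers":0.4,"x":0,"y":-4.93,"z":4.63,"twist":4.84},{"fingers":0.4,"x":0,"y":-4.93,"z":4.63,"twist":4.84},{"fingers":0.4,"x":0,"y":-4.93,"z":4.63,"twist":4.84},{"fingers":0.4,"x":0,"y":-4.93,"z":4.63,"twist":4.84},{"fingers":0.4,"x":0,"y":-4.93,"z":4.63,"twist":4.84},{"fingers":0.4,"x":0,"y":-4.93,"z":4.63,"twist":4.84},{"fingers":0.4,"x":0.5,"y":-4.93,"z":4.63,"twist":4.84},{"fingers":0.4,"x":1.5,"y":-4.93,"z":4.63,"twist":4.84},{"fingers":0.4,"x":2.5,"y":-4.93,"z":4.63,"twist":4.84},{"fingers":0.4,"x":3.3,"y":-4.93,"z":4.63,"twist":4.84},{"fingers":0.4,"x":3.8,"y":-4.93,"z":4.63,"twist":4.84},{"fingers":0.4,"x":3.8,"y":-4.93,"z":4.63,"twist":4.84},{"fingers":0.4,"x":3.8,"y":-4.93,"z":4.63,"twist":4.84},{"fingers":0.4,"x":3.8,"y":-4.93,"z":4.63,"twist":4.84}]' 25
python3 - <<'E'
from pyr import *
T,S=pyrs(); go((.424,-.238),.006,-103); S.save("pics/s15.png",(110,120,320,320),3)
E
```

```text
time: 31.68
position: [0.423, -0.2385, 0.0607]
tool_rot: [1.375, 1.092, -1.374]
ft_force: [0.0, -0.1, 0.3]
grip_width: 0.401
scene [167.4 261.2] 63 mean [ 0.4234 -0.2376  0.0135] rect [ 0.4222 -0.2366] [0.022 0.026] 65.8
now [ 0.4238 -0.2385  0.0613] psi -103.0 tilt [-1.     0.003 -0.001] -> x 1.382 y -0.002 z -0.011 twist 0.00
```

View pics/s15.png

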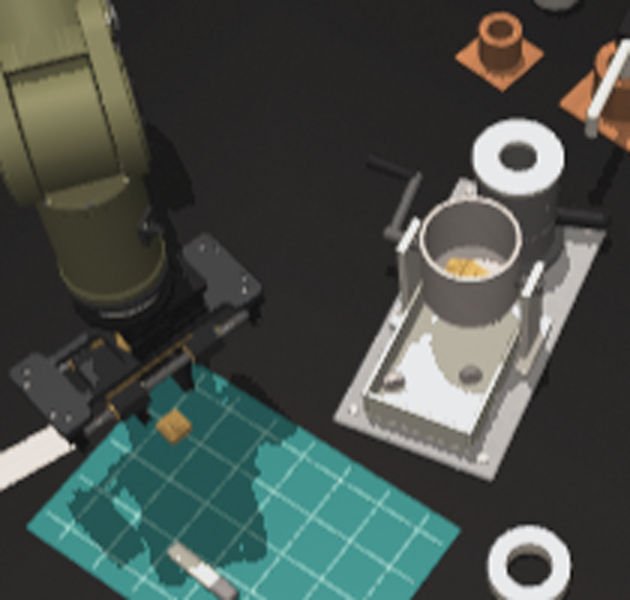

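```bash
python3 -m creep '[{"fingers":0.4,"x":0.5,"y":0,"z":0,"twist":0},{"fingers":0.4,"x":1.0,"y":0,"z":0,"twist":0},{"fingers":0.4,"x":1.25,"y":0,"z":0,"twist":0},{"fingers":0.4,"x":1.37,"y":0,"z":0,"twist":0},{"fingers":0.4,"x":1.37,"y":0,"z":0,"twist":0},{"fingers":0.4,"x":1.37,"y":0,"z":0,"twist":0},{"fingers":0.1,"x":1.37,"y":0,"z":0,"twist":0},{"fingers":0.1,"x":1.37,"y":0,"z":0,"twist":0},{"fingers":0.1,"x":1.37,"y":0,"z":0,"twist":0},{"fingers":0.1,"x":1.37,"y":0,"z":0,"twist":0},{"fingers":0.1,"x":1.37,"y":0,"z":0,"twist":0}]' 25
python3 -m creep '[{"fingers":0.1,"x":-0.5,"y":0,"z":0,"twist":0},{"fingers":0.1,"x":-1.5,"y":0,"z":0,"twist":0},{"fingers":0.1,"x":-2.5,"y":0,"z":0,"twist":0},{"fingers":0.1,"x":-3.5,"y":0,"z":0,"twist":0},{"fingers":0.1,"x":-4.5,"y":0,"z":0,"twist":0},{"fingers":0.1,"x":-5.2,"y":0,"z":0,"twist":0},{"fingers":0.1,"x":-5.2,"y":0,"z":0,"twist":0}]' 25
python3 - <<'E'
from h import *
go(st(0,.003),.21,-78.8); T=V("top"); T.save("pics/t16.png",(210,150,410,290),4)
E
```

```text
time: 32.7
position: [0.4231, -0.2382, 0.0056]
tool_rot: [1.375, 1.092, -1.373]
ft_force: [0.1, 0.6, 5.2]
grip_width: 0.248
time: 33.28
position: [0.4258, -0.2395, 0.2185]
tool_rot: [1.38, 1.086, -1.365]
ft_force: [0.3, -1.5, -0.2]
grip_width: 0.249
now [ 0.4258 -0.2395  0.2185] psi -103.0 tilt [-1.     0.011 -0.003] -> x 0.255 y 2.445 z -6.387 twist -4.84
```

View pics/t16.png

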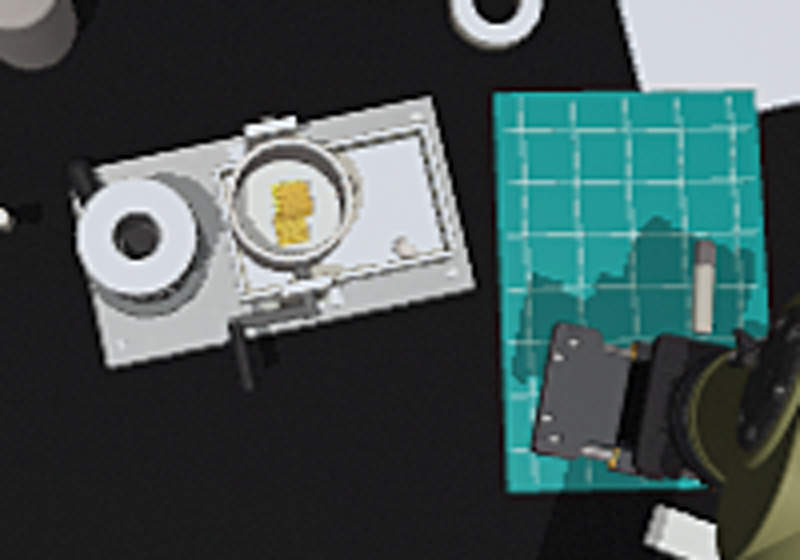

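```bash
python3 - <<'E'
from h import *
go(st(-.006,-.005),.21,-78.8)
E
python3 -m creep '[{"fingers":0.1,"x":0,"y":2.3,"z":-6.1,"twist":-4.84},{"fingers":0.1,"x":0,"y":2.3,"z":-6.1,"twist":-4.84},{"fingers":0.1,"x":0,"y":2.3,"z":-6.1,"twist":-4.84},{"fingers":0.1,"x":0,"y":2.3,"z":-6.1,"twist":-4.84},{"fingers":0.1,"x":0,"y":2.3,"z":-6.1,"twist":-4.84},{"fingers":0.1,"x":0,"y":2.3,"z":-6.1,"twist":-4.84},{"fingers":0.1,"x":0,"y":2.3,"z":-6.1,"twist":-4.84},{"fingers":0.1,"x":0,"y":2.3,"z":-6.1,"twist":-4.84},{"fingers":0.1,"x":0,"y":2.3,"z":-6.1,"twist":-4.84},{"fingers":0.1,"x":0,"y":2.3,"z":-6.1,"twist":-4.84},{"fingers":0.1,"x":0,"y":2.3,"z":-6.1,"twist":-4.84}]' 25
python3 - <<'E'
from h import *
go(st(-.006,-.005),.128,-78.8)
E
```

```text
now [ 0.4244 -0.2386  0.2157] psi -103.0 tilt [-1.     0.006 -0.002] -> x 0.171 y 2.432 z -6.128 twist -4.83
time: 34.25
position: [0.566, -0.0232, 0.2126]
tool_rot: [1.066, 1.295, -1.067]
ft_force: [-0.1, 0.1, -0.0]
grip_width: 0.246
now [ 0.566  -0.0232  0.2126] psi -79.0 tilt [-1.    -0.001 -0.   ] -> x 2.114 y 0.213 z -0.001 twist -0.04
```

```bash
python3 -m creep '[{"fingers":0.1,"x":0,"y":0.19,"z":0,"twist":0},{"fingers":0.1,"x":0.5,"y":0.19,"z":0,"twist":0},{"fingers":0.1,"x":1.2,"y":0.19,"z":0,"twist":0},{"fingers":0.1,"x":1.8,"y":0.19,"z":0,"twist":0},{"fingers":0.1,"x":2.1,"y":0.19,"z":0,"twist":0},{"fingers":0.1,"x":2.1,"y":0.19,"z":0,"twist":0},{"fingers":0.32,"x":2.1,"y":0.19,"z":0,"twist":0},{"fingers":0.32,"x":2.1,"y":0.19,"z":0,"twist":0},{"fingers":0.32,"x":2.1,"y":0.19,"z":0,"twist":0},{"fingers":0.32,"x":2.1,"y":0.19,"z":0,"twist":0},{"fingers":0.32,"x":1.5,"y":0.19,"z":0,"twist":0},{"fingers":0.32,"x":0.8,"y":0.19,"z":0,"twist":0},{"fingers":0.32,"x":0,"y":0.19,"z":0,"twist":0},{"fingers":0.32,"x":0,"y":0.19,"z":0,"twist":0}]' 25
python3 - <<'E'
from pyr import *
T,S=pyrs()
go((.5545,.286),.19,11.2)
C=S.cloud(); m=(np.hypot(C[...,0]-.5545,C[...,1]-.286)<.045)&(C[...,2]>.1)&(S.im.max(2)<75); P=C[m];print("block scene",cv2.minAreaRect(P[:,:2].astype(np.float32)),np.median(P,0),P.max(0))
C=T.cloud(); m=(np.hypot(C[...,0]-.5545,C[...,1]-.286)<.045)&(C[...,2]>.1)&(T.im.max(2)<75); P=C[m];print("block top",cv2.minAreaRect(P[:,:2].astype(np.float32)),np.median(P,0),P.max(0))
m=(abs(C[...,0]-.5545)<.06)&(C[...,1]>.15)&(C[...,1]<.275)&(C[...,2]>.085)&(T.im.min(2)>110); P=C[m]; l=cv2.fitLine(P[:,:2].astype(np.float32),2,0,.01,.01).ravel();print("arm",l,np.degrees(np.arctan2(l[0],-l[1]))%180,np.median(P[:,2]),len(P))
S.save("pics/s17.png",(200,60,400,240),4);T.save("pics/t17.png",(150,150,350,290),4)
E
```

```text
time: 35.42
position: [0.5783, -0.0202, 0.2198]
tool_rot: [1.07, 1.288, -1.056]
ft_force: [0.6, 0.2, 1.1]
grip_width: 0.322
now [ 0.5757 -0.0196  0.2151] psi -78.8 tilt [-1.     0.004 -0.001] -> x 0.635 y 0.962 z -7.597 twist -18.00
block scene ((0.5555018782615662, 0.28613436222076416), (0.025767099112272263, 0.03266339749097824), 15.075702667236328) [0.5576 0.2844 0.1152] [0.5696 0.3048 0.1216]
block top ((0.5554208755493164, 0.2853572964668274), (0.022090349346399307, 0.0285690538585186), 12.002545356750488) [0.5542 0.2855 0.1191] [0.5679 0.301  0.1258]
arm [ 0.1886 -0.982   0.5677  0.2262] 10.872613 0.11114858315750076 150
```

View pics/t17.png

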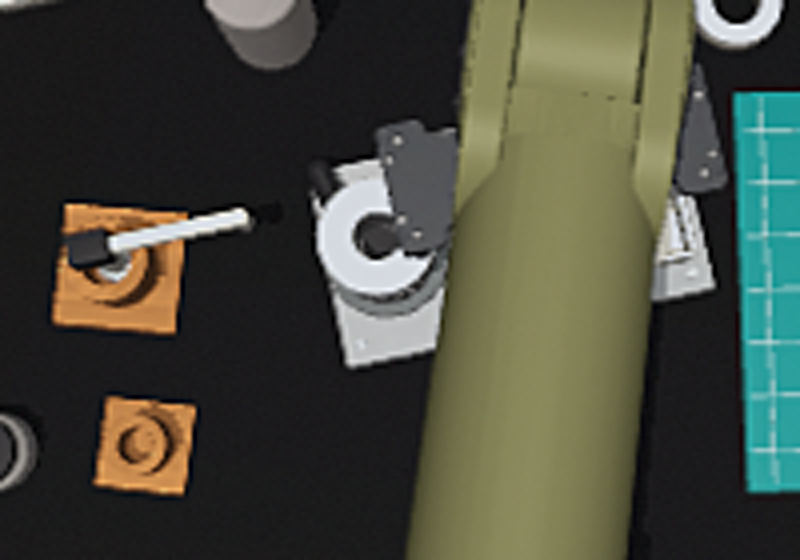

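```bash
python3 -m creep '[{"fingers":0.5,"x":0,"y":0.99,"z":-7.59,"twist":-18},{"fingers":0.5,"x":0,"y":0.99,"z":-7.59,"twist":-18},{"fingers":0.5,"x":0,"y":0.99,"z":-7.59,"twist":-18},{"fingers":0.5,"x":0,"y":0.99,"z":-7.59,"twist":-18},{"fingers":0.5,"x":0,"y":0.99,"z":-7.59,"twist":-18},{"fingers":0.5,"x":0,"y":0.99,"z":-7.59,"twist":-18},{"fingers":0.5,"x":0,"y":0.99,"z":-7.59,"twist":-18},{"fingers":0.5,"x":0,"y":0.99,"z":-7.59,"twist":-18},{"fingers":0.5,"x":0,"y":0.99,"z":-7.59,"twist":-18},{"fingers":0.5,"x":0,"y":0.99,"z":-7.59,"twist":-18},{"fingers":0.5,"x":0,"y":0.99,"z":-7.59,"twist":-18},{"fingers":0.5,"x":0,"y":0.99,"z":-7.59,"twist":-18},{"fingers":0.5,"x":0,"y":0.99,"z":-7.59,"twist":-18},{"fingers":0.5,"x":0,"y":0.99,"z":-7.59,"twist":-18},{"fingers":0.5,"x":0,"y":0.99,"z":-7.59,"twist":-18},{"fingers":0.5,"x":0,"y":0.99,"z":-7.59,"twist":-18}]' 35
python3 - <<'E'
from pyr import *
T,S=pyrs(); go((.5555,.2858),.083,11.2); S.save("pics/s18.png",(120,60,380,300),3); T.save("pics/t18.png",(210,150,410,290),4)
C=S.cloud();m=((np.hypot(C[...,0]-.5588,C[...,1]-.0875)<.045)&(C[...,2]>.125)&(C[...,2]<.15)); P=C[m]; print("collar",cv2.minEnclosingCircle(P[:,:2].astype(np.float32)),np.median(P[:,2]),len(P))
C=T.cloud();m=((np.hypot(C[...,0]-.5588,C[...,1]-.0875)<.045)&(C[...,2]>.125)&(C[...,2]<.15)); P=C[m]; print("collar",cv2.minEnclosingCircle(P[:,:2].astype(np.float32)),np.median(P[:,2]),len(P))
E
```

```text
time: 36.85
position: [0.5541, 0.2858, 0.2124]
tool_rot: [-0.152, 1.566, 0.152]
ft_force: [0.6, -0.0, -0.3]
grip_width: 0.502
now [0.5542 0.2859 0.2127] psi 11.1 tilt [-1. -0. -0.] -> x 3.242 y -0.008 z 0.032 twist -0.01
collar ((0.5591191649436951, 0.08785145729780197), 0.041783444583415985) 0.13352496047854723 544
collar ((0.5585648417472839, 0.08824364095926285), 0.03996812552213669) 0.13626646864991865 574
```

View pics/s18.png

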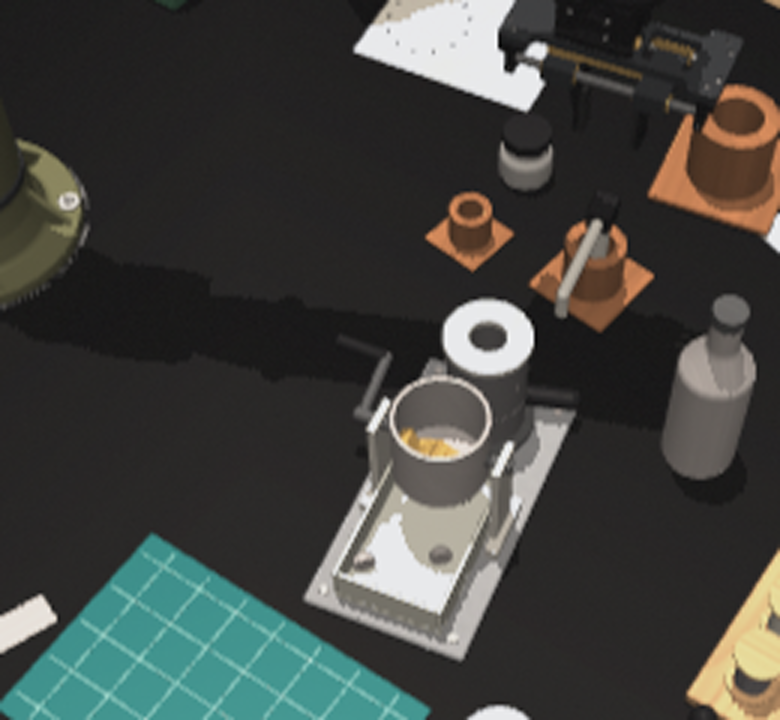

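View pics/t18.png

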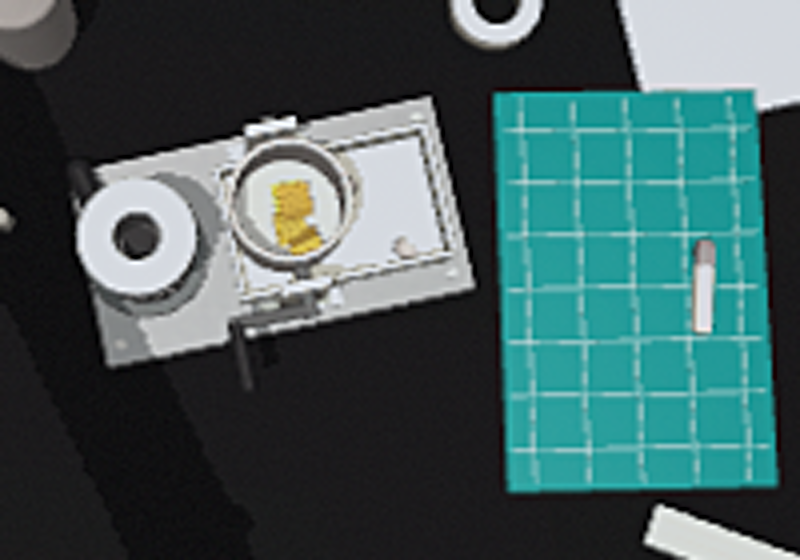

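```bash
python3 -m creep '[{"fingers":0.5,"x":0.8,"y":0,"z":0.03,"twist":0},{"fingers":0.5,"x":1.6,"y":0,"z":0.03,"twist":0},{"fingers":0.5,"x":2.4,"y":0,"z":0.03,"twist":0},{"fingers":0.5,"x":3.0,"y":0,"z":0.03,"twist":0},{"fingers":0.5,"x":3.22,"y":0,"z":0.03,"twist":0},{"fingers":0.5,"x":3.22,"y":0,"z":0.03,"twist":0},{"fingers":0.5,"x":3.22,"y":0,"z":0.03,"twist":0},{"fingers":0.1,"x":3.22,"y":0,"z":0.03,"twist":0},{"fingers":0.1,"x":3.22,"y":0,"z":0.03,"twist":0},{"fingers":0.1,"x":3.22,"y":0,"z":0.03,"twist":0},{"fingers":0.1,"x":3.22,"y":0,"z":0.03,"twist":0},{"fingers":0.1,"x":3.22,"y":0,"z":0.03,"twist":0},{"fingers":0.1,"x":3.22,"y":0,"z":0.03,"twist":0}]' 45
python3 -m creep '[{"fingers":0.1,"x":-0.4,"y":0,"z":0,"twist":0},{"fingers":0.1,"x":-1.0,"y":0,"z":0,"twist":0},{"fingers":0.1,"x":-1.8,"y":0,"z":0,"twist":0},{"fingers":0.1,"x":-2.6,"y":0,"z":0,"twist":0},{"fingers":0.1,"x":-3.4,"y":0,"z":0,"twist":0},{"fingers":0.1,"x":-4.1,"y":0,"z":0,"twist":0},{"fingers":0.1,"x":-4.1,"y":0,"z":0,"twist":0},{"fingers":0.1,"x":-4.1,"y":0,"z":0,"twist":0},{"fingers":0.1,"x":-4.1,"y":0,"z":0,"twist":0}]'
python3 - <<'E'
from h import *
go((.5587,.088),.23,11.2)
E
```

```text
time: 38.03
position: [0.5563, 0.2866, 0.0853]
tool_rot: [-0.152, 1.563, 0.154]
ft_force: [0.2, -0.2, 4.1]
grip_width: 0.275
time: 38.78
position: [0.5547, 0.2859, 0.2467]
tool_rot: [-0.154, 1.568, 0.153]
ft_force: [-0.2, 0.3, -3.2]
grip_width: 0.274
now [0.5547 0.2859 0.2467] psi 11.2 tilt [-1.    -0.001 -0.002] -> x 0.423 y -4.872 z -0.862 twist -0.00
```

```bash
python3 -m creep '[{"fingers":0.1,"x":0,"y":-0.8,"z":-0.14,"twist":0},{"fingers":0.1,"x":0,"y":-1.6,"z":-0.28,"twist":0},{"fingers":0.1,"x":0,"y":-2.4,"z":-0.42,"twist":0},{"fingers":0.1,"x":0,"y":-3.2,"z":-0.56,"twist":0},{"fingers":0.1,"x":0,"y":-4.0,"z":-0.7,"twist":0},{"fingers":0.1,"x":0,"y":-4.6,"z":-0.82,"twist":0},{"fingers":0.1,"x":0,"y":-4.87,"z":-0.86,"twist":0},{"fingers":0.1,"x":0,"y":-4.87,"z":-0.86,"twist":0},{"fingers":0.1,"x":0,"y":-4.87,"z":-0.86,"twist":0},{"fingers":0.1,"x":0.4,"y":-4.87,"z":-0.86,"twist":0},{"fingers":0.1,"x":0.4,"y":-4.87,"z":-0.86,"twist":0},{"fingers":0.1,"x":0.4,"y":-4.87,"z":-0.86,"twist":0}]'
cat > stem.py <<'E'
from h import *
np.set_printoptions(precision=4,suppress=True)
go((.5587,.088),.23,11.2)
S=V("scene"); S.save("pics/stem.png",(220,100,350,240),5)
C=S.cloud(); p,M=axes()
m=(np.hypot(C[...,0]-p[0],C[...,1]-p[1])<.022)&(C[...,2]>p[2]-.060)&(C[...,2]<p[2]-.005)&(S.im.min(2)>60)
P=C[m]; d=S.c[:2]-p[:2]; d/=np.linalg.norm(d)
P=P[(P[:,:2]-p[:2])@np.array([-d[1],d[0]])>-.012]
for a,b in((-.06,-.045),(-.045,-.03),(-.03,-.018)):
    q=P[(P[:,2]>p[2]+a)&(P[:,2]<p[2]+b)]
    # circle of r=9mm: fit
    from scipy.optimize import least_squares
    if len(q)>5:
        r=least_squares(lambda c:np.hypot(q[:,0]-c[0],q[:,1]-c[1])-.009,p[:2],loss="soft_l1",f_scale=.001); print(a,b,len(q),"axis",r.x,"vs tcp",r.x-p[:2])
E
python3 stem.py
```

```text
time: 39.78
position: [0.5586, 0.0909, 0.2309]
tool_rot: [-0.156, 1.568, 0.156]
ft_force: [0.1, -0.2, -2.5]
grip_width: 0.271
now [0.5586 0.0909 0.2309] psi 11.4 tilt [-1.     0.    -0.003] -> x 0.022 y -0.072 z -0.011 twist 0.04
-0.06 -0.045 24 axis [0.5576 0.0919] vs tcp [-0.0016  0.0014]
-0.045 -0.03 26 axis [0.5567 0.092 ] vs tcp [-0.0024  0.0015]
-0.03 -0.018 20 axis [0.5567 0.0915] vs tcp [-0.0025  0.001 ]
```

View pics/stem.png

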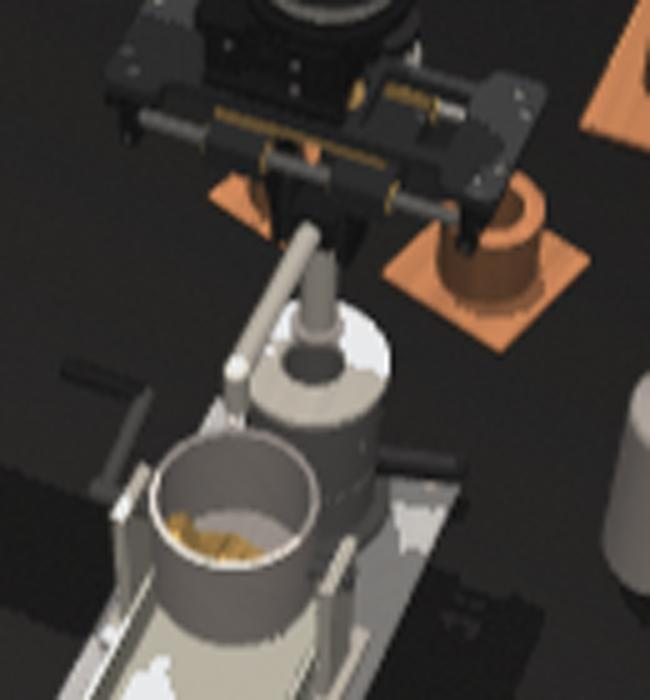

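```bash
python3 -m creep '[{"fingers":0.1,"x":0,"y":-0.09,"z":0.025,"twist":0.04},{"fingers":0.1,"x":0.2,"y":-0.09,"z":0.025,"twist":0.04},{"fingers":0.1,"x":0.3,"y":-0.09,"z":0.025,"twist":0.04},{"fingers":0.1,"x":0.3,"y":-0.09,"z":0.025,"twist":0.04},{"fingers":0.1,"x":0.3,"y":-0.09,"z":0.025,"twist":0.04},{"fingers":0.1,"x":0.3,"y":-0.09,"z":0.025,"twist":0.04}]'
python3 stem.py
```

```text
time: 40.33
position: [0.5613, 0.0851, 0.2202]
tool_rot: [-0.151, 1.565, 0.151]
ft_force: [-0.2, -0.6, -2.1]
grip_width: 0.269
now [0.5613 0.0851 0.2202] psi 11.0 tilt [-1.  0.  0.] -> x -0.245 y 0.084 z -0.050 twist -0.04
-0.06 -0.045 25 axis [0.5608 0.0862] vs tcp [-0.0006  0.0011]
-0.045 -0.03 29 axis [0.5599 0.0861] vs tcp [-0.0014  0.001 ]
-0.03 -0.018 20 axis [0.5599 0.0866] vs tcp [-0.0015  0.0015]
```

View pics/stem.png

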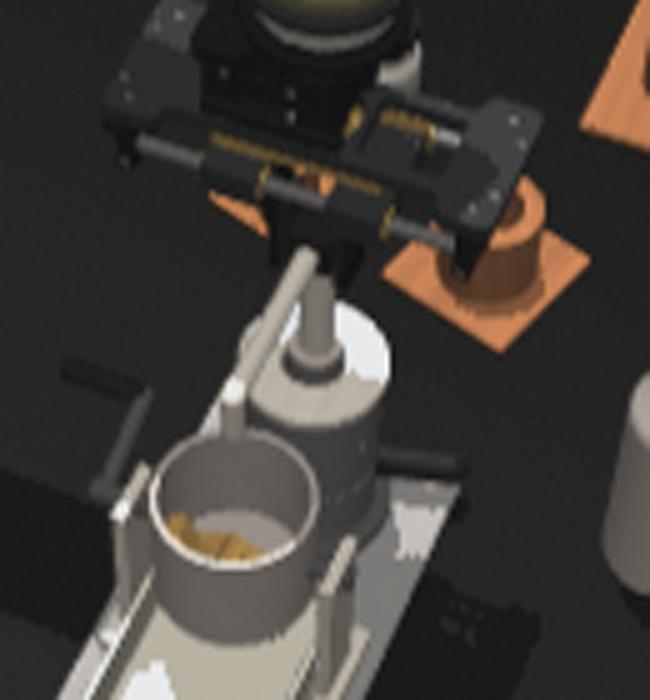

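```bash
python3 -m creep '[{"fingers":0.1,"x":0,"y":0.04,"z":-0.02,"twist":0},{"fingers":0.1,"x":0,"y":0.04,"z":-0.02,"twist":0},{"fingers":0.1,"x":0.15,"y":0.04,"z":-0.02,"twist":0},{"fingers":0.1,"x":0.3,"y":0.04,"z":-0.02,"twist":0},{"fingers":0.1,"x":0.45,"y":0.04,"z":-0.02,"twist":0},{"fingers":0.1,"x":0.6,"y":0.04,"z":-0.02,"twist":0},{"fingers":0.1,"x":0.6,"y":0.04,"z":-0.02,"twist":0}]'
python3 stem.py
```

```text
time: 40.97
position: [0.5591, 0.0863, 0.1943]
tool_rot: [-0.151, 1.568, 0.15]
ft_force: [-0.5, 0.2, -2.0]
grip_width: 0.273
now [0.5591 0.0863 0.1943] psi 11.0 tilt [-1.    -0.    -0.003] -> x -0.893 y 0.043 z -0.005 twist -0.04
-0.06 -0.045 37 axis [0.5599 0.0876] vs tcp [0.0004 0.0013]
-0.045 -0.03 27 axis [0.5577 0.0874] vs tcp [-0.0018  0.001 ]
-0.03 -0.018 15 axis [0.5579 0.088 ] vs tcp [-0.0015  0.0016]
```

View pics/stem.png

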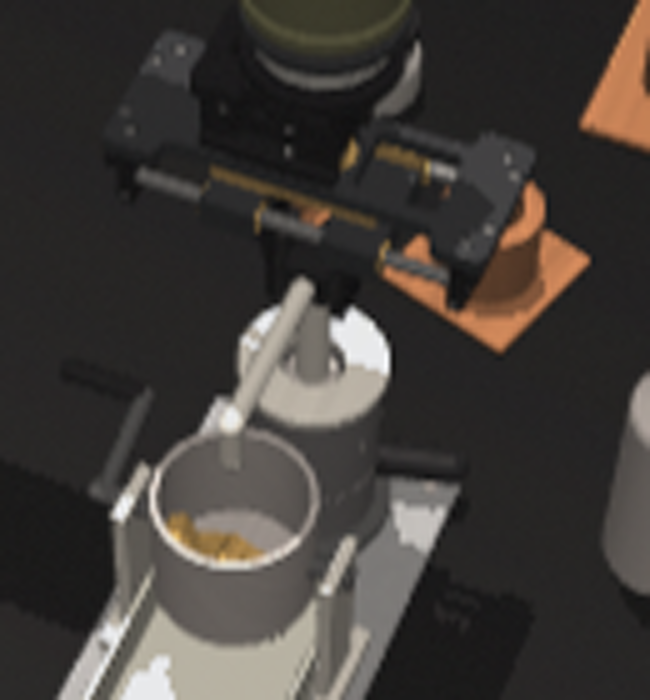

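```bash
python3 -m creep '[{"fingers":0.1,"x":0.15,"y":0,"z":0,"twist":0},{"fingers":0.1,"x":0.3,"y":0,"z":0,"twist":0},{"fingers":0.1,"x":0.45,"y":0,"z":0,"twist":0},{"fingers":0.1,"x":0.6,"y":0,"z":0,"twist":0},{"fingers":0.1,"x":0.75,"y":0,"z":0,"twist":0},{"fingers":0.1,"x":0.85,"y":0,"z":0,"twist":0},{"fingers":0.1,"x":0.85,"y":0,"z":0,"twist":0}]' 55
```

```text
time: 41.6
position: [0.5595, 0.0864, 0.1609]
tool_rot: [-0.151, 1.567, 0.15]
ft_force: [-0.2, 0.3, -1.9]
grip_width: 0.273
```

```bash
python3 -m creep '[{"fingers":0.1,"x":0.08,"y":0,"z":0,"twist":0},{"fingers":0.1,"x":0.16,"y":0,"z":0,"twist":0},{"fingers":0.1,"x":0.24,"y":0,"z":0,"twist":0},{"fingers":0.1,"x":0.32,"y":0,"z":0,"twist":0},{"fingers":0.1,"x":0.32,"y":0,"z":0,"twist":0}]'
python3 -m creep '[{"fingers":0.1,"x":0.06,"y":0,"z":0,"twist":0},{"fingers":0.1,"x":0.12,"y":0,"z":0,"twist":0},{"fingers":0.1,"x":0.12,"y":0,"z":0,"twist":0}]'
```

```text
time: 42.02
position: [0.5608, 0.0865, 0.1508]
tool_rot: [-0.15, 1.564, 0.151]
ft_force: [-2.2, -0.3, 5.9]
grip_width: 0.271
time: 42.27
position: [0.5614, 0.0864, 0.1495]
tool_rot: [-0.149, 1.563, 0.152]
ft_force: [-7.7, -0.2, 24.0]
grip_width: 0.274
```

```bash
cat > col.py <<'E'
from h import *
for n in("scene","top"):
    S=V(n); C=S.cloud(); m=((np.hypot(C[...,0]-.5588,C[...,1]-.0875)<.042)&(C[...,2]>.125)&(C[...,2]<.155)&(S.im.min(2)>110)); P=C[m]; print(n,"collar z",np.median(P[:,2]) if len(P) else None,len(P))
    if n=="scene": S.save("pics/col.png",(220,100,350,240),5)
    else: S.save("pics/colt.png",(210,150,410,290),4)
E
python3 col.py
```

```text
scene collar z 0.14209446287346827 262
top collar z None 0
```

View pics/col.png

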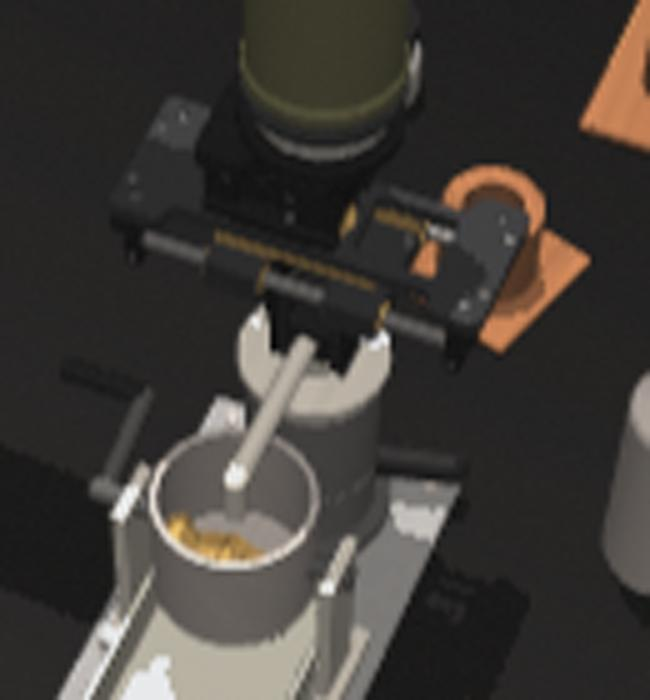

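```bash
python3 -m creep '[{"fingers":0.1,"x":0.07,"y":0,"z":0,"twist":0},{"fingers":0.1,"x":0.07,"y":0,"z":0,"twist":0}]'
python3 -m creep '[{"fingers":0.1,"x":-0.15,"y":0,"z":0,"twist":0},{"fingers":0.5,"x":-0.15,"y":0,"z":0,"twist":0},{"fingers":0.5,"x":-0.15,"y":0,"z":0,"twist":0},{"fingers":0.5,"x":-0.15,"y":0,"z":0,"twist":0},{"fingers":0.5,"x":-0.15,"y":0,"z":0,"twist":0},{"fingers":0.5,"x":-0.8,"y":0,"z":0,"twist":0},{"fingers":0.5,"x":-1.6,"y":0,"z":0,"twist":0},{"fingers":0.5,"x":-2.4,"y":0,"z":0,"twist":0},{"fingers":0.5,"x":-3,"y":0,"z":0,"twist":0},{"fingers":0.5,"x":-3,"y":1.5,"z":0,"twist":0},{"fingers":0.5,"x":-3,"y":3,"z":0,"twist":0},{"fingers":0.5,"x":-3,"y":4.5,"z":0,"twist":0},{"fingers":0.5,"x":-3,"y":4.5,"z":0,"twist":0},{"fingers":0.5,"x":-3,"y":4.5,"z":0,"twist":0},{"fingers":0.5,"x":-3,"y":4.5,"z":0,"twist":0},{"fingers":0.5,"x":-3,"y":4.5,"z":0,"twist":0},{"fingers":0.5,"x":-3,"y":4.5,"z":0,"twist":0},{"fingers":0.5,"x":-3,"y":4.5,"z":0,"twist":0}]'
python3 col.py; python3 - <<'E'
from h import *
np.set_printoptions(precision=4,suppress=True)
for n in("top","scene"):
    s=V(n);C=s.cloud()
    m=(np.hypot(C[...,0]-.5588,C[...,1]-.0875)<.03)&(C[...,2]>.16)&(C[...,2]<.21)&(s.im.max(2)<75); P=C[m]
    print(n,"block",cv2.minAreaRect(P[:,:2].astype(np.float32)),np.median(P[:,2]),np.percentile(P[:,2],90),len(P))
    m=(abs(C[...,0]-.57)<.09)&(abs(C[...,1]-.04)<.16)&(C[...,2]>.165)&(C[...,2]<.2)&(s.im.min(2)>120)&(C[...,1]<.09); P=C[m]; print("arm",np.median(P[:,2]),P.min(0),P.max(0))
    s.save(f"pics/fin_{n}.png",(120,100,420,325),2.6)
E
```

```text
time: 42.53
position: [0.5628, 0.0865, 0.1489]
tool_rot: [-0.148, 1.56, 0.153]
ft_force: [-9.8, -1.4, 34.8]
grip_width: 0.273
time: 44.03
position: [0.5267, 0.2609, 0.2617]
tool_rot: [-0.149, 1.566, 0.147]
ft_force: [0.9, -0.7, 0.8]
grip_width: 0.5
scene collar z 0.1418965504828038 379
top collar z 0.14444886604337015 498
top block ((0.5591915249824524, 0.08712784945964813), (0.021996058523654938, 0.027574028819799423), 12.000862121582031) 0.18406939403340594 0.18702976607225322 98
arm 0.17609455134743257 [ 0.5588 -0.019   0.1683] [0.5856 0.0775 0.1841]
scene block ((0.5601612329483032, 0.08615049719810486), (0.02358536422252655, 0.032115381211042404), 14.22034740447998) 0.18038461131867956 0.18429084841922194 120
arm 0.17376143423152812 [ 0.5563 -0.0215  0.1671] [0.5849 0.0739 0.1799]
```

View pics/fin_top.png

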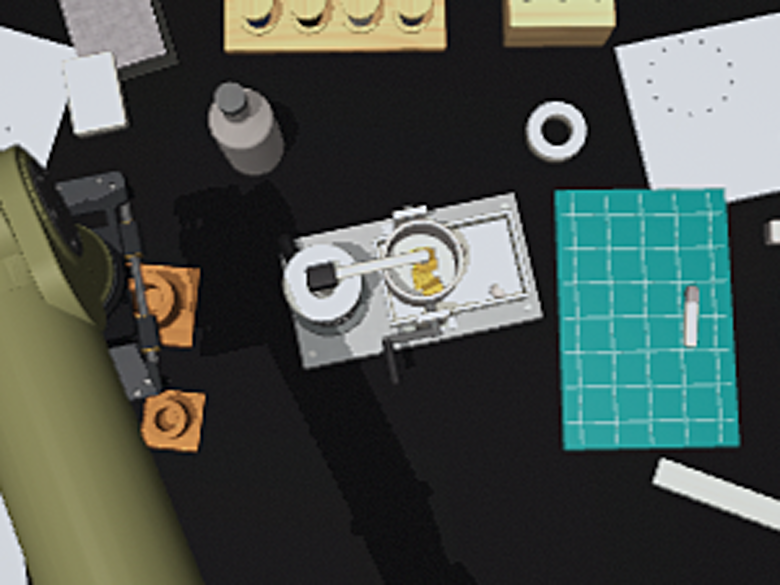

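View pics/fin_scene.png

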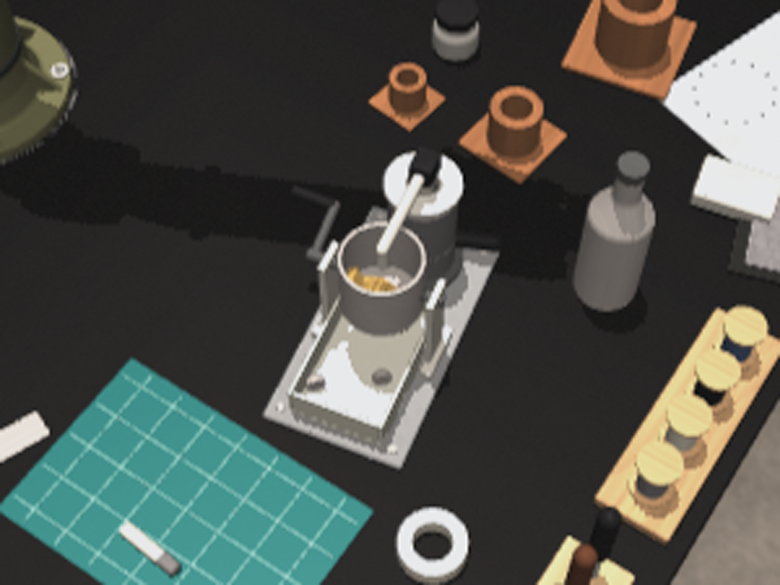

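```bash
python3 -c "
from bench import workorder
print(workorder.close_job())"
```

```text
the job is handed in; nothing more can be done
None
```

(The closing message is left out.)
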